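# Pack the optical flats and switch the lamp off

## Robot

A 6-joint arm with a two-finger parallel gripper is mounted at the origin on the work surface. World frame = base frame: x ahead of the robot, y to its left, z up, the work surface at z = 0. Lengths are in mm, angles in rad, forces in N, time in s.
With the tool pointing down it reaches from about 275 to 1000 mm from the base axis. Payload 8.4 kg.
Tool frame: the origin (TCP) lies at the very end of the fingers, on their centre line; the grasp point (between the pads) lies 19 mm behind it; z points along the fingers, y is the direction in which the jaws open and shut (so a half turn about z gives the same grasp; the last joint's range is limited). The gripper opens to 85 mm and grips with 20 to 120 N. Pads are 22 mm wide; open, the fingers measure 114 mm over their backs; the gripper's body (76 mm by 85 mm) begins 54 mm behind the grasp point. The pads swing forward as they close: fully open they stand 13 mm farther back than shut.
Start: joints at [-1.103, 0.353, 1.633, -0, 1.155, -0.002], TCP at [282.941, -557.29, 231.281] pointing down, gripper open.
Joint ranges: [-2.63, 2.63], [-0.92, 2.1], [0.06, 2.66], [-1.3, 4.44], [0, 2.69], [-3.02, 3.02]. Speed limits (rad/s): [2.22, 2.22, 2.79, 3.14, 3.14, 3.14].

## Interface

Orientations are given as [roll, pitch, yaw] about the fixed x, y, z axes, in that order (R = Rz(yaw) Ry(pitch) Rx(roll)).
In Python, from rig import sense, grab_frame, sign_off, masks_of gives the robot as it stands. The module is installed in compiled form; this text tells all that it offers.
- The arm moves only by the shell command python3 -m inch 'ROWS' [FORCE]. ROWS is JSON, a list of rows, each an object of numbers: "gripper": the finger opening in m, from 0 to 0.0854; "tx", "ty", "tz": the shift along the tool's x, y, z in m; "spin": the turn about the tool's z in degrees. In form: [{"gripper": .., "tx": .., "ty": .., "tz": .., "spin": ..}, ...]. A call has exactly 8 rows; each row shifts and turns the commanded pose from where the row before left it, along the tool's axes as they then stand; what a row does not reach is not made up. A row lasts 1/10 s, in which the tool goes at most 50 mm and 8.59 degrees, less where a joint would pass 70% of its speed; a pose out of reach is approached as far as the arm can. A call is refused whole if a number of a shift passes 0.05 or a number of a turn 8.59, either way. A call with a gripper value outside its range is refused whole. The fingers move at their own pace and stop on an object; FORCE is the grip in N (left out, the last holds). Time passes only in rows, so rows that do not move let the fingers close, or fill a call up. It gives the time, the measured TCP pose, the force and the opening at its end, in the units of the state.
- sense(): the state, without advancing time (a new reading comes with each control period).
- grab_frame(name): name is "scene" or "top"; returns a dict with "pixels" (420x560x3 uint8, red, green, blue), "K" (3x3 intrinsics, pixels), "extrinsics" (4x4, takes a point from camera to world coordinates). Camera axes: x right, y down, z forward; pixel columns grow to the right and rows downward; lengths in mm; the calibration is good to about 2 mm. A picture is of the moment at which its call begins. There is no depth.
- sign_off(): hands the job in, once; it reports no verdict.
Trained networks look in the newest picture that a camera, given by its name, has taken for a name from the list of things; names that differ only in an ending like _2 or _b are one class to them, and where a whole thing is asked for, a point or a joint stands for the part that bears it (a point fixed in the world has none). Each returns a list of dicts, best first, with "conf" (0 to 1); they miss things now and then, are a little off and sometimes report something else, mostly with a low value. They report only what shows in the picture. A call takes as long as a camera call. They do not tell look-alikes from the thing itself.
- masks_of(camera, target): "pixels" (420x560 bool, what is visible of it) and "centre" ([row, column] in pixels, amid what is visible of it).
The state is a dict: "clock": time; "qpos": joint angles; "qvel": joint speeds; "joint_efforts": joint torques, N m; "eef_pos": TCP position; "tcp_rot": TCP orientation; "contact_force": force on the tool from outside, world axes, zero at the start; "wrist_torque": the same for the moment, N m; "opening": opening from 0.0 (shut) to 1.0 (fully open).
Only numpy, scipy, OpenCV 4.12 (cv2) and the standard library are available. Lean on these libraries where they do the work, as an engineer would, in place of code of your own. Each camera call takes 0.05 s, during which the arm holds its last target.

## Task

Inspection is over: pack all the glass optical flats into one neat stack centred on the round base plate. Start with an orange spacer and go on in turns, flat, spacer, flat, with exactly one spacer under every flat so that glass touches neither glass nor metal; set the black cover, knob up, straight on the top flat and leave spacers you do not need on the bench, clear of the plate. Only when the pack is closed turn the lamp unit's selector to off (the red mark); do not disturb the bottle, the pink-lidded box or the magnifier.

Things in the scene. Friction and masses are not known exactly. Their poses are not given: they have to be found in the camera images.
- flat1: Glass optical flat: a pale blue-green glass disc, 60 mm in diameter, 12 mm thick, about 85 g, both faces alike. Three or all four of the four are present; they start lying on the green mat. Origin: centre of the underside; z points up.
- flat2: Glass optical flat: a pale blue-green glass disc, 60 mm in diameter, 12 mm thick, about 85 g, both faces alike. Three or all four of the four are present; they start lying on the green mat. Origin: centre of the underside; z points up.
- flat3: Glass optical flat: a pale blue-green glass disc, 60 mm in diameter, 12 mm thick, about 85 g, both faces alike. Three or all four of the four are present; they start lying on the green mat. Origin: centre of the underside; z points up.
- flat4: Glass optical flat: a pale blue-green glass disc, 60 mm in diameter, 12 mm thick, about 85 g, both faces alike. Three or all four of the four are present; they start lying on the green mat. Origin: centre of the underside; z points up.
- spacer1: Orange plastic spacer disc, 64 mm in diameter, 8 mm thick, about 36 g, both faces alike. All four are always present, whatever the number of flats; they start lying on the dark grey mat. Origin: centre of the underside; z points up.
- spacer2: Orange plastic spacer disc, 64 mm in diameter, 8 mm thick, about 36 g, both faces alike. All four are always present, whatever the number of flats; they start lying on the dark grey mat. Origin: centre of the underside; z points up.
- spacer3: Orange plastic spacer disc, 64 mm in diameter, 8 mm thick, about 36 g, both faces alike. All four are always present, whatever the number of flats; they start lying on the dark grey mat. Origin: centre of the underside; z points up.
- spacer4: Orange plastic spacer disc, 64 mm in diameter, 8 mm thick, about 36 g, both faces alike. All four are always present, whatever the number of flats; they start lying on the dark grey mat. Origin: centre of the underside; z points up.
- cover: Black plastic cover of the pack: a disc 64 mm in diameter and 8 mm thick with an upright round knob in its middle (24 mm in diameter, top 40 mm above the underside), about 60 g. It starts on the bare bench, knob up. Origin: centre of the underside; z points up.
- cover_knob (a point): Grip point of the cover's knob, on its axis, 30 mm above the underside of the cover.
- base_plate: Round aluminium base plate of the pack, 116 mm in diameter, 10 mm thick, fixed to the bench. A thin dark circle, 69 mm in diameter, marks the middle of its top. Origin: centre of the underside.
- plate_top (a point): Centre of the base plate's upper face (10 mm above the bench); z up.
- green_mat: Green lay-out mat, 250 x 260 mm (its x and y) and 2 mm thick, fixed flat on the bench, on which the flats start. It may be on the left or on the right. Origin: centre of the underside.
- grey_mat: Dark grey lay-out mat, 250 x 260 mm (its x and y) and 2 mm thick, fixed flat on the bench, on which the spacers start. It may be on the left or on the right. Origin: centre of the underside.
- lamp_unit: Cream lamp control unit, fixed beyond the base plate: 170 mm deep (its x), 220 mm wide (its y), 35 mm high at the front edge; from there a brown panel, facing the robot, slopes up at 20 degrees to a flat top 82 mm high. The selector knob stands on the panel, 40 mm to the +y side of its middle. Origin: centre of the underside.
- selector (a joint): Black selector knob (rad), growing clockwise seen from above. Its white pointer line shows the setting: 0 = off (broad red mark, straight up the slope, away from the robot), -0.7 = blue, 0.7 = yellow, 1.4 = white mark; end stops at -0.85 and 1.55. It clicks into these four positions with a light detent (about 0.06 N m to turn past). Starts at yellow or white.
- selector_grip (a point): Grip point on the axis of the selector knob, 8 mm below the top of its grip bar. The bar is 46 mm long, 14 mm thick and 30 mm tall, on a disc 48 mm in diameter. z points out of the panel along the knob's axis (tilted 20 degrees from vertical, towards the robot); x points along the bar to its pointer end; the fingers close along y.
- bottle: Bystander: white plastic bottle with a blue cap, 52 mm in diameter, 130 mm tall. Origin: centre of the underside.
- parts_box: Bystander: clear plastic box with a pink lid, 90 x 70 x 40 mm. Origin: centre of the underside.
- loupe: Bystander: black stand magnifier, 48 mm in diameter, 48 mm tall. Origin: centre of the underside.
There are look-alikes about, which are no part of the job. What is shaped like the cover but green or yellow is not meant.

How it is judged:
By the outcome, as a careful person would: the job done as asked, in the order asked, and still so for the second after the job is handed in, with the robot touching nothing.
Of flat1, flat2, flat3, flat4 only 3 to 4 are there at a start; the rules pass over those that are not, and their reading is None.
At some moment in a run one of flat1, flat2, flat3, flat4, spacer1, spacer2, spacer3, spacer4 may be knocked a few centimetres aside while the robot is not near it.
Once in a run the grip may slacken for a moment while it holds something.
It also fails if it takes over 210 s, if anything falls off the work surface, if the arm or the gripper's body presses on something with over 40 N, if the wrist force passes 120 N, or if a joint passes its speed limit or range.

## Working session

There is one attempt and no reset: what is moved stays moved. The work goes in short steps, Python scripts to look and compute and a shell command to move; the robot and the scene stay as the last step left them, time stands still between calls to the robot, and variables do not carry over. Pictures are saved under pics/ and viewed, and the job is handed in when it is done.

```bash
mkdir -p pics; ls; cat > h.py <<'E'
import numpy as np, cv2
from rig import sense, grab_frame, sign_off, masks_of
def save(cam,name):
    f=grab_frame(cam); cv2.imwrite(f'pics/{name}.png',f['pixels'][:,:,::-1]); return f
def topx(f,rc,z):
    K=np.array(f['K']);T=np.array(f['extrinsics'])
    d=T[:3,:3]@np.linalg.solve(K,[rc[1],rc[0],1.0]);o=T[:3,3]
    return o+d*(z-o[2])/d[2]
def proj(f,p):
    T=np.linalg.inv(np.array(f['extrinsics']));c=T[:3,:3]@np.array(p)+T[:3,3]
    u=np.array(f['K'])@c; return u[:2]/u[2]
E
python3 - <<'E'
from h import *
for c in('top','scene'):
    f=save(c,c+'0'); print(c,f['K'],f['extrinsics'])
print(sense())
E
```

```text
pics
top [[443.02999635   0.         288.31366277]
 [  0.         443.02999635 210.66347691]
 [  0.           0.           1.        ]] [[ 1.81850077e-02 -9.96856389e-01  7.71144955e-02  4.31979331e+02]
 [-9.99818418e-01 -1.85698826e-02 -4.27676337e-03  6.21588601e+01]
 [ 5.69532602e-03 -7.70227199e-02 -9.97013071e-01  1.27424010e+03]
 [ 0.00000000e+00  0.00000000e+00  0.00000000e+00  1.00000000e+00]]
scene [[415.02906519   0.         275.80318065]
 [  0.         415.02906519 206.91680833]
 [  0.           0.           1.        ]] [[ 5.29420131e-01  7.20392392e-01 -4.48050362e-01  1.03607862e+03]
 [ 8.48330171e-01 -4.45133368e-01  2.86691831e-01 -2.72666418e+02]
 [ 7.08844749e-03 -5.31875067e-01 -8.46793167e-01  1.06330333e+03]
 [ 0.00000000e+00  0.00000000e+00  0.00000000e+00  1.00000000e+00]]
{'clock': 0.1, 'qpos': array([-1.10340007e+00,  3.53565140e-01,  1.63405655e+00,  4.21267602e-06,
        1.15519091e+00, -2.37287098e-03]), 'qvel': array([ 0.00150364, -0.00213738, -0.00111882, -0.00090692, -0.0001216 ,
       -0.00014128]), 'joint_efforts': array([ 9.63850762e-04, -6.06355834e+01, -3.42820287e+01,  3.97958189e-06,
        3.90473142e-03,  1.41735592e-05]), 'eef_pos': array([ 282.75163454, -556.9109094 ,  230.64671123]), 'tcp_rot': array([-3.14037271e+00, -6.74675760e-06,  4.69767416e-01]), 'contact_force': array([-0.34178492,  0.08285867, -0.01803593]), 'wrist_torque': array([ 0.00763069, -0.06609705,  0.01617371]), 'opening': 1.0045822496231427}
```

View pics/top0.png

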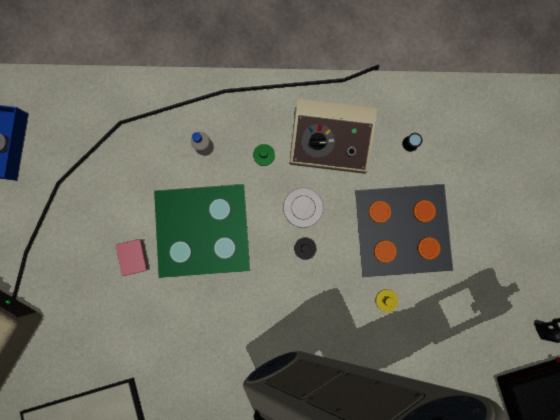

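View pics/scene0.png

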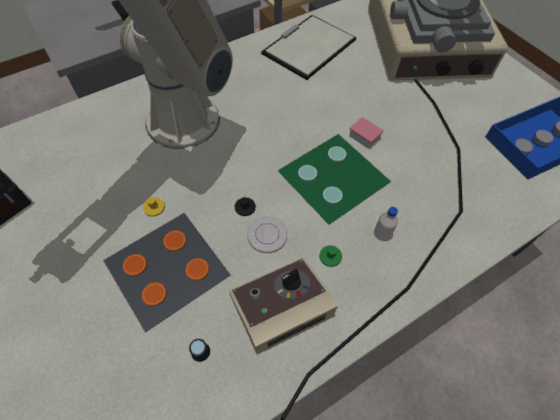

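```bash
python3 - <<'E'
from h import *
f={c:grab_frame(c) for c in('top','scene')}
Z=dict(flat1=8,spacer1=6,cover=20,base_plate=10,selector=60,lamp_unit=50,bottle=65,parts_box=20,loupe=24,green_mat=2,grey_mat=2)
for n,z in Z.items():
  for c in f:
    for d in masks_of(c,n):
      if d['conf']>.2: print(n,c,round(d['conf'],2),np.round(d['centre']),int(d['pixels'].sum()),topx(f[c],d['centre'],z).round())
E
```

```text
flat1 top 0.79 [248. 227.] 337 [420. 228.   8.]
flat1 top 0.59 [208. 219.] 357 [534. 255.   8.]
flat1 scene 0.69 [154. 339.] 218 [412. 368.   8.]
flat1 scene 0.64 [195. 333.] 251 [534. 255.   8.]
flat1 scene 0.57 [174. 308.] 300 [428. 235.   8.]
spacer1 top 0.94 [210. 424.] 416 [ 539. -334.    6.]
spacer1 top 0.81 [247. 427.] 401 [ 434. -340.    6.]
spacer1 top 0.79 [252. 383.] 359 [ 417. -216.    6.]
spacer1 top 0.7 [212. 382.] 377 [ 530. -213.    6.]
spacer1 scene 0.96 [263. 133.] 400 [ 425. -348.    6.]
spacer1 scene 0.78 [268. 198.] 418 [ 533. -203.    6.]
spacer1 scene 0.67 [291. 153.] 454 [ 529. -332.    6.]
spacer1 scene 0.56 [240. 176.] 383 [ 420. -216.    6.]
cover top 0.7 [153. 264.] 375 [693. 130.  20.]
cover top 0.66 [299. 385.] 357 [ 286. -219.   20.]
cover top 0.56 [205. 302.] 1293 [546.  18.  20.]
cover top 0.55 [248. 303.] 352 [425.  13.  20.]
cover scene 0.73 [203. 150.] 341 [ 276. -230.   20.]
cover scene 0.71 [207. 243.] 301 [432.  -3.  20.]
cover scene 0.68 [270. 161.] 6468 [ 490. -290.   20.]
cover scene 0.56 [252. 332.] 401 [692. 137.  20.]
base_plate top 0.71 [
[... 294 characters left out ...]
 60.]
lamp_unit top 0.64 [137. 332.] 5213 [736. -61.  50.]
lamp_unit scene 0.87 [303. 280.] 6150 [748. -71.  50.]
bottle scene 0.88 [225. 386.] 534 [720. 294.  65.]
bottle scene 0.37 [345. 203.] 358 [ 742. -283.   65.]
parts_box top 0.66 [248. 306.] 385 [426.   4.  20.]
parts_box top 0.6 [259. 132.] 903 [384. 494.  20.]
parts_box scene 0.67 [130. 364.] 599 [382. 494.  20.]
loupe top 0.48 [143. 409.] 266 [ 731. -285.   24.]
loupe scene 0.75 [347. 201.] 394 [ 733. -290.   24.]
green_mat scene 0.8 [178. 336.] 4502 [482. 305.   2.]
green_mat scene 0.49 [234. 266.] 1076 [538.  15.   2.]
grey_mat top 0.59 [230. 402.] 6188 [ 480. -271.    2.]
grey_mat scene 0.89 [272. 160.] 6247 [ 487. -296.    2.]
```

The top view shows three flats on the green mat at (219,209), (224,248) and (180,252), and four spacers on the grey mat. The black cover is at (305,248), with green and yellow look-alikes nearby. The plate is at (303,208). The selector pointer points right, at white. I'll refine positions by colour.

```bash
cat >> h.py <<'E'
def blobs(f,kind,amin=120,amax=900):
    p=f['pixels'];hsv=cv2.cvtColor(p,cv2.COLOR_RGB2HSV).astype(int);H,S,V=hsv[...,0],hsv[...,1],hsv[...,2]
    if kind=='spacer': m=(H<=16)&(S>170)&(V>90)
    if kind=='flat': m=(H>75)&(H<105)&(S>20)&(S<120)&(V>110)
    if kind=='black': m=(V<48)
    n,l,st,ce=cv2.connectedComponentsWithStats(m.astype(np.uint8))
    z={'spacer':6,'flat':8,'black':4}[kind]
    out=[]
    for i in range(1,n):
        if amin<st[i,4]<amax:
            out.append((topx(f,ce[i][::-1],z).round(1)[:2].tolist(),ce[i].round(1).tolist(),int(st[i,4]),st[i,2:4].tolist()))
    return out
def table():
    fs={c:grab_frame(c) for c in('top','scene')}
    for k in('spacer','flat'):
        for c in fs:
            for b in blobs(fs[c],k): print(k,c,*b)
    return fs
E
python3 - <<'E'
from h import *
fs=table(); f=fs['top']
for c in fs:
    for b in blobs(fs[c],'black',100): print('black',c,*b)
p=f['pixels']
cv2.imwrite('pics/plate.png',cv2.resize(p[90:275,250:390][:,:,::-1],None,fx=4.2,fy=3.2*1.3125/1.3125,interpolation=cv2.INTER_CUBIC))
for c,K in fs.items():
    for d in masks_of(c,'base_plate')[:1]:
        ys,xs=np.nonzero(d['pixels']); 
        print(c,[xs.min(),xs.max(),ys.min(),ys.max()],topx(K,[ys.mean(),xs.mean()],6))
        e=cv2.fitEllipse(cv2.findContours(d['pixels'].astype(np.uint8),0,1)[0][0]);print(e,topx(K,e[0][::-1],6))
E
```

```text
spacer top [533.0, -205.3] [379.5, 211.4] 379 [22, 22]
spacer top [537.4, -334.3] [424.3, 210.6] 379 [22, 22]
spacer top [431.1, -346.4] [428.7, 247.8] 389 [22, 22]
spacer top [419.6, -221.0] [384.9, 251.0] 380 [23, 23]
spacer scene [419.8, -221.2] [174.3, 240.3] 345 [22, 20]
spacer scene [430.8, -346.7] [134.2, 264.6] 382 [24, 21]
spacer scene [533.2, -205.8] [196.8, 268.9] 385 [23, 21]
spacer scene [537.3, -334.4] [153.7, 293.8] 425 [24, 23]
flat top [531.4, 254.8] [219.2, 208.9] 329 [21, 21]
flat top [421.9, 237.3] [224.2, 247.3] 328 [21, 21]
flat top [408.1, 362.8] [179.9, 251.4] 327 [21, 21]
flat scene [406.2, 363.8] [336.6, 153.2] 209 [18, 15]
flat scene [419.6, 238.2] [307.2, 172.2] 228 [19, 15]
flat scene [530.0, 255.3] [332.1, 194.4] 251 [20, 16]
flat scene [722.1, -297.2] [197.2, 346.7] 152 [14, 14]
black top [707.7, 849.4] [16.1, 144.5] 840 [23, 72]
black top [735.1, -22.5] [316.8, 141.0] 238 [19, 18]
black top [729.7, -288.8] [408.1, 144.6] 110 [15, 15]
black top [423.7, 7.9] [304.7, 248.1] 321 [20, 21]
black top [205.6, -684.4] [548.4, 330.0] 419 [25, 24]
black top [-2.0
[... 489 characters left out ...]
, 7.2] [244.7, 206.5] 282 [20, 18]
black scene [698.5, -1.6] [291.9, 280.5] 273 [19, 21]
black scene [816.8, -64.9] [296.5, 330.1] 236 [58, 32]
black scene [743.9, -295.4] [202.1, 354.5] 127 [18, 17]
top [np.int64(283), np.int64(323), np.int64(187), np.int64(227)] [541.30208634  14.4045475    6.        ]
((303.10504150390625, 207.03688049316406), (39.31861114501953, 39.91202926635742), 22.404502868652344) [541.31437032  14.41101901   6.        ]
scene [np.int64(247), np.int64(286), np.int64(216), np.int64(252)] [541.95418615  14.19873658   6.        ]
((266.87713623046875, 234.16709899902344), (35.72962188720703, 39.10915756225586), 82.18858337402344) [541.95318233  14.14294112   6.        ]
```

View pics/plate.png

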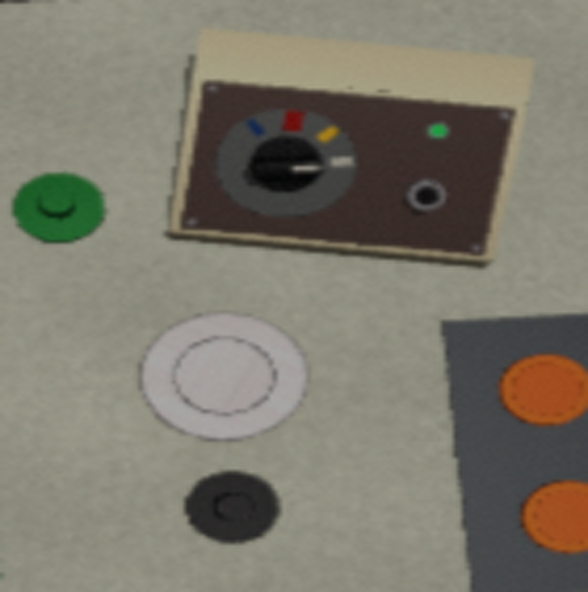

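```bash
python3 -m inch '[{"spin":6.73},{"spin":6.73},{"spin":6.73},{"spin":6.73},{"tx":0.035,"ty":-0.03},{"tx":0.035,"ty":-0.03},{"tx":0.035,"ty":-0.03},{"tx":0.035,"ty":-0.03}]' 40
```

```text
$[0]: bad value
```

```bash
python3 -m inch '[{"gripper":0.085,"tx":0,"ty":0,"tz":0,"spin":6.73},{"gripper":0.085,"tx":0,"ty":0,"tz":0,"spin":6.73},{"gripper":0.085,"tx":0,"ty":0,"tz":0,"spin":6.73},{"gripper":0.085,"tx":0,"ty":0,"tz":0,"spin":6.73},{"gripper":0.085,"tx":0.035,"ty":-0.03,"tz":0,"spin":0},{"gripper":0.085,"tx":0.035,"ty":-0.03,"tz":0,"spin":0},{"gripper":0.085,"tx":0.035,"ty":-0.03,"tz":0,"spin":0},{"gripper":0.085,"tx":0.035,"ty":-0.03,"tz":0,"spin":0}]' 40
```

```text
clock: 2.3
eef_pos: [424.0, -436.2, 231.4]
tcp_rot: [3.141, -0.0, -0.001]
contact_force: [0.5, -0.3, -0.4]
opening: 0.993
```

```bash
python3 -m inch '[{"gripper":0.085,"tx":0.0136,"ty":-0.0288,"tz":0.022,"spin":0},{"gripper":0.085,"tx":0.0136,"ty":-0.0288,"tz":0.022,"spin":0},{"gripper":0.085,"tx":0.0136,"ty":-0.0288,"tz":0.022,"spin":0},{"gripper":0.085,"tx":0.0136,"ty":-0.0288,"tz":0.022,"spin":0},{"gripper":0.085,"tx":0.0136,"ty":-0.0288,"tz":0.022,"spin":0},{"gripper":0.085,"tx":0.0136,"ty":-0.0288,"tz":0.022,"spin":0},{"gripper":0.085,"tx":0.0136,"ty":-0.0288,"tz":0.022,"spin":0},{"gripper":0.085,"tx":0.0136,"ty":-0.0288,"tz":0.022,"spin":0}]' 40
python3 - <<'E'
from h import *
fs=table()
for c in fs: cv2.imwrite(f'pics/{c}1.png',fs[c]['pixels'][:,:,::-1])
E
```

```text
clock: 3.1
eef_pos: [532.4, -205.8, 54.6]
tcp_rot: [3.141, -0.001, -0.0]
contact_force: [0.5, -0.8, 0.4]
opening: 0.995
spacer scene [430.9, -346.7] [134.2, 264.7] 382 [23, 21]
spacer scene [532.7, -206.2] [196.6, 268.9] 377 [22, 21]
spacer scene [537.3, -334.5] [153.7, 293.8] 428 [24, 23]
flat top [531.2, 254.6] [219.3, 208.9] 325 [21, 21]
flat top [422.0, 236.7] [224.4, 247.3] 323 [20, 21]
flat top [407.9, 362.6] [179.9, 251.4] 332 [21, 21]
flat scene [406.1, 363.7] [336.6, 153.2] 211 [18, 15]
flat scene [419.5, 238.1] [307.2, 172.2] 232 [19, 15]
flat scene [530.2, 255.3] [332.1, 194.5] 252 [20, 16]
flat scene [722.2, -297.3] [197.2, 346.8] 153 [14, 14]
```

View pics/scene1.png

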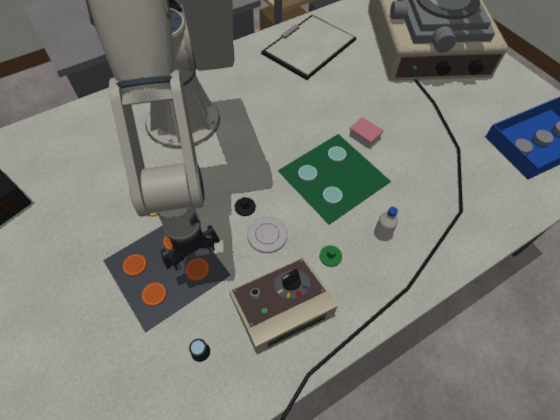

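```bash
python3 -m inch '[{"gripper":0.085,"tx":0.0002,"ty":0,"tz":0.01,"spin":0},{"gripper":0.085,"tx":0.0002,"ty":0,"tz":0.01,"spin":0},{"gripper":0.085,"tx":0.0001,"ty":0,"tz":0.01,"spin":0},{"gripper":0.085,"tx":0,"ty":0,"tz":0.01,"spin":0},{"gripper":0.085,"tx":0,"ty":0,"tz":0.01,"spin":0},{"gripper":0.085,"tx":0,"ty":0,"tz":0.005,"spin":0},{"gripper":0.085,"tx":0,"ty":0,"tz":0,"spin":0},{"gripper":0.085,"tx":0,"ty":0,"tz":0,"spin":0}]' 40
python3 -m inch '[{"gripper":0.07,"tx":0,"ty":0,"tz":0,"spin":0},{"gripper":0.066,"tx":0,"ty":0,"tz":0,"spin":0},{"gripper":0.06,"tx":0,"ty":0,"tz":0,"spin":0},{"gripper":0.05,"tx":0,"ty":0,"tz":0,"spin":0},{"gripper":0.05,"tx":0,"ty":0,"tz":0,"spin":0},{"gripper":0.05,"tx":0,"ty":0,"tz":0,"spin":0},{"gripper":0.05,"tx":0,"ty":0,"tz":0,"spin":0},{"gripper":0.05,"tx":0,"ty":0,"tz":0,"spin":0}]' 40
```

```text
clock: 4.0
eef_pos: [532.3, -207.0, 0.3]
tcp_rot: [-3.142, 0.0, -0.0]
contact_force: [-0.2, 0.2, 0.1]
opening: 0.999
clock: 4.8
eef_pos: [532.6, -207.0, 1.3]
tcp_rot: [3.141, -0.001, -0.0]
contact_force: [-2.4, 0.7, 8.7]
opening: 0.719
```

```bash
python3 -m inch '[{"gripper":0.05,"tx":0,"ty":0,"tz":-0.005,"spin":0},{"gripper":0.05,"tx":0,"ty":0,"tz":-0.01,"spin":0},{"gripper":0.05,"tx":0,"ty":0,"tz":-0.01,"spin":0},{"gripper":0.05,"tx":0,"ty":0,"tz":-0.01,"spin":0},{"gripper":0.05,"tx":0,"ty":0,"tz":-0.01,"spin":0},{"gripper":0.05,"tx":0,"ty":0,"tz":0,"spin":0},{"gripper":0.05,"tx":0,"ty":0,"tz":0,"spin":0},{"gripper":0.05,"tx":0,"ty":0,"tz":0,"spin":0}]' 40
python3 - <<'E'
from h import *
fs=table()
p=fs['scene']['pixels'][200:320,130:260]
cv2.imwrite('pics/s2.png',cv2.resize(p[:,:,::-1],None,fx=5,fy=5,interpolation=cv2.INTER_CUBIC))
E
```

```text
clock: 5.6
eef_pos: [532.0, -206.8, 45.0]
tcp_rot: [-3.141, 0.0, -0.0]
contact_force: [0.1, 0.5, -0.3]
opening: 0.713
spacer scene [512.9, -202.8] [194.5, 262.6] 352 [23, 21]
spacer scene [431.1, -346.7] [134.2, 264.7] 385 [24, 21]
spacer scene [537.3, -334.4] [153.7, 293.8] 428 [24, 23]
flat top [531.3, 254.5] [219.3, 208.9] 326 [21, 21]
flat top [422.0, 237.2] [224.2, 247.3] 323 [21, 21]
flat top [407.8, 362.6] [180.0, 251.5] 333 [21, 21]
flat scene [406.1, 363.9] [336.6, 153.2] 212 [18, 15]
flat scene [419.5, 238.1] [307.2, 172.2] 228 [19, 15]
flat scene [529.9, 255.0] [332.0, 194.4] 250 [19, 16]
flat scene [722.3, -297.3] [197.2, 346.8] 154 [14, 15]
```

View pics/s2.png

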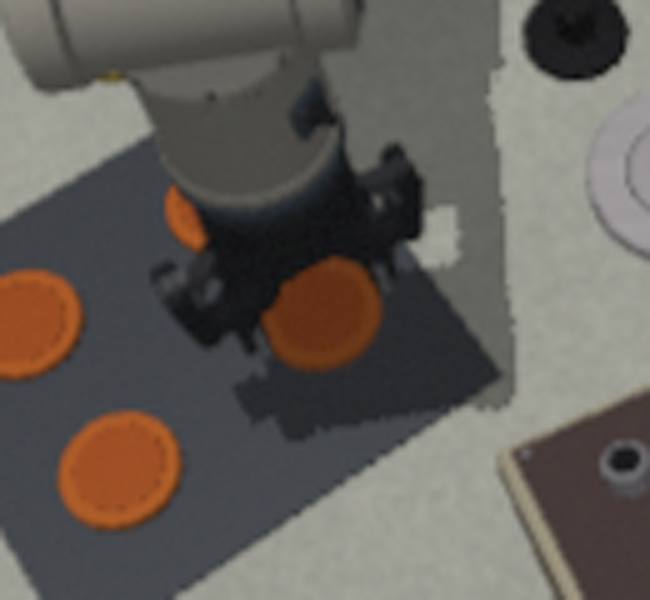

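```bash
python3 -m inch '[{"gripper":0.05,"tx":0.001,"ty":-0.02,"tz":0,"spin":0},{"gripper":0.05,"tx":0.001,"ty":-0.035,"tz":0,"spin":0},{"gripper":0.05,"tx":0.0015,"ty":-0.038,"tz":0,"spin":0},{"gripper":0.05,"tx":0.0015,"ty":-0.038,"tz":0,"spin":0},{"gripper":0.05,"tx":0.0015,"ty":-0.035,"tz":0,"spin":0},{"gripper":0.05,"tx":0.0015,"ty":-0.035,"tz":0,"spin":0},{"gripper":0.05,"tx":0.001,"ty":-0.019,"tz":0,"spin":0},{"gripper":0.05,"tx":0,"ty":0,"tz":0,"spin":0}]' 40
python3 - <<'E'
from h import *
fs=table()
E
```

```text
clock: 6.5
eef_pos: [541.1, 15.3, 44.9]
tcp_rot: [-3.141, 0.001, 0.003]
contact_force: [0.6, -2.0, -0.3]
opening: 0.716
spacer top [537.4, -334.2] [424.2, 210.6] 381 [22, 22]
spacer top [431.3, -346.3] [428.7, 247.7] 391 [22, 22]
spacer top [419.6, -220.9] [384.9, 251.0] 381 [23, 23]
spacer scene [525.8, 29.4] [268.5, 227.6] 260 [18, 20]
spacer scene [419.9, -221.3] [174.3, 240.4] 347 [22, 20]
spacer scene [431.0, -346.7] [134.2, 264.7] 382 [23, 21]
spacer scene [537.4, -334.4] [153.7, 293.8] 426 [24, 23]
flat top [531.6, 254.6] [219.3, 208.8] 326 [20, 21]
flat top [422.3, 237.1] [224.3, 247.2] 325 [21, 21]
flat top [407.9, 362.8] [179.9, 251.5] 330 [21, 21]
flat scene [406.0, 363.8] [336.6, 153.2] 212 [18, 15]
flat scene [419.6, 237.9] [307.1, 172.2] 230 [19, 15]
flat scene [530.1, 255.3] [332.1, 194.4] 249 [20, 16]
flat scene [722.3, -297.3] [197.2, 346.8] 154 [14, 15]
```

```bash
python3 -m inch '[{"gripper":0.05,"tx":0,"ty":0,"tz":0.009,"spin":0},{"gripper":0.05,"tx":0,"ty":0,"tz":0.009,"spin":0},{"gripper":0.05,"tx":0,"ty":0,"tz":0.008,"spin":0},{"gripper":0.05,"tx":0,"ty":0,"tz":0.005,"spin":0},{"gripper":0.05,"tx":0,"ty":0,"tz":0.003,"spin":0},{"gripper":0.05,"tx":0,"ty":0,"tz":0.001,"spin":0},{"gripper":0.05,"tx":0,"ty":0,"tz":0,"spin":0},{"gripper":0.05,"tx":0,"ty":0,"tz":0,"spin":0}]' 40
```

```text
clock: 7.4
eef_pos: [541.5, 13.1, 10.5]
tcp_rot: [-3.142, -0.0, 0.0]
contact_force: [-0.6, -0.5, -0.3]
opening: 0.719
```

```bash
python3 -m inch '[{"gripper":0.05,"tx":0,"ty":0,"tz":0.0005,"spin":0},{"gripper":0.05,"tx":0,"ty":0,"tz":0.0005,"spin":0},{"gripper":0.07,"tx":0,"ty":0,"tz":0,"spin":0},{"gripper":0.08,"tx":0,"ty":0,"tz":0,"spin":0},{"gripper":0.085,"tx":0,"ty":0,"tz":0,"spin":0},{"gripper":0.085,"tx":0,"ty":0,"tz":0,"spin":0},{"gripper":0.085,"tx":0,"ty":0,"tz":-0.025,"spin":0},{"gripper":0.085,"tx":0,"ty":0,"tz":-0.04,"spin":0}]' 40
```

```text
clock: 8.2
eef_pos: [539.3, 13.0, 73.0]
tcp_rot: [3.141, 0.005, -0.0]
contact_force: [1.4, 0.5, 1.1]
opening: 0.996
```

```bash
python3 -m inch '[{"gripper":0.085,"tx":-0.0013,"ty":-0.022,"tz":0,"spin":0},{"gripper":0.085,"tx":-0.0014,"ty":-0.036,"tz":0.003,"spin":0},{"gripper":0.085,"tx":-0.0014,"ty":-0.036,"tz":0.005,"spin":0},{"gripper":0.085,"tx":-0.0014,"ty":-0.036,"tz":0.007,"spin":0},{"gripper":0.085,"tx":-0.0014,"ty":-0.036,"tz":0.007,"spin":0},{"gripper":0.085,"tx":-0.0014,"ty":-0.036,"tz":0.007,"spin":0},{"gripper":0.085,"tx":-0.0014,"ty":-0.036,"tz":0.007,"spin":0},{"gripper":0.085,"tx":-0.0013,"ty":-0.002,"tz":0.004,"spin":0}]' 40
python3 - <<'E'
from h import *
fs=table()
for c in fs:
    for b in blobs(fs[c],'spacer'):
        x,y=b[0]
        if abs(x-541)<20 and abs(y-14)<20:print('placed',topx(fs[c],b[1][::-1],14))
p=fs['top']['pixels'][130:280,200:350]
cv2.imwrite('pics/t3.png',cv2.resize(p[:,:,::-1],None,fx=4,fy=4,interpolation=cv2.INTER_CUBIC))
E
```

```text
clock: 9.0
eef_pos: [530.4, 256.8, 34.0]
tcp_rot: [-3.14, -0.001, 0.003]
contact_force: [0.4, -0.8, 0.6]
opening: 0.995
spacer top [542.0, 13.3] [303.5, 206.8] 354 [22, 21]
spacer top [537.5, -334.3] [424.3, 210.6] 380 [22, 22]
spacer top [431.1, -346.3] [428.7, 247.8] 391 [22, 22]
spacer top [419.7, -221.1] [384.9, 251.0] 382 [23, 23]
spacer scene [538.5, 15.9] [266.8, 233.0] 320 [21, 19]
spacer scene [419.8, -221.2] [174.3, 240.3] 345 [22, 20]
spacer scene [430.9, -346.8] [134.2, 264.7] 382 [23, 21]
spacer scene [537.3, -334.3] [153.7, 293.8] 426 [24, 23]
flat scene [419.7, 238.1] [307.2, 172.2] 208 [18, 15]
flat scene [530.8, 256.7] [332.6, 194.4] 220 [18, 16]
flat scene [722.3, -297.3] [197.2, 346.8] 154 [14, 15]
placed [541.32455421  13.59493017  14.        ]
placed [542.32774439  13.75999803  14.        ]
```

View pics/t3.png

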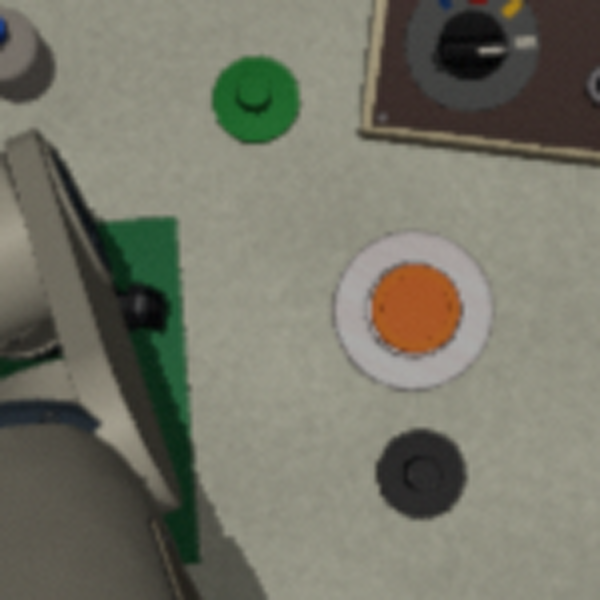

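```bash
python3 -m inch '[{"gripper":0.085,"tx":0,"ty":-0.0012,"tz":0.0,"spin":0},{"gripper":0.085,"tx":0,"ty":0,"tz":0.008,"spin":0},{"gripper":0.085,"tx":0,"ty":0,"tz":0.008,"spin":0},{"gripper":0.085,"tx":0,"ty":0,"tz":0.008,"spin":0},{"gripper":0.085,"tx":0,"ty":0,"tz":0.007,"spin":0},{"gripper":0.085,"tx":0,"ty":0,"tz":0.001,"spin":0},{"gripper":0.085,"tx":0,"ty":0,"tz":0,"spin":0},{"gripper":0.085,"tx":0,"ty":0,"tz":0,"spin":0}]' 40
python3 -m inch '[{"gripper":0.07,"tx":0,"ty":0,"tz":0,"spin":0},{"gripper":0.062,"tx":0,"ty":0,"tz":0,"spin":0},{"gripper":0.055,"tx":0,"ty":0,"tz":0,"spin":0},{"gripper":0.045,"tx":0,"ty":0,"tz":0,"spin":0},{"gripper":0.045,"tx":0,"ty":0,"tz":0,"spin":0},{"gripper":0.045,"tx":0,"ty":0,"tz":0,"spin":0},{"gripper":0.045,"tx":0,"ty":0,"tz":0,"spin":0},{"gripper":0.045,"tx":0,"ty":0,"tz":0,"spin":0}]' 50
```

```text
clock: 9.9
eef_pos: [530.4, 254.4, 2.4]
tcp_rot: [-3.141, -0.0, 0.0]
contact_force: [1.0, -0.4, 0.1]
opening: 0.996
clock: 10.7
eef_pos: [530.4, 254.4, 3.2]
tcp_rot: [-3.141, -0.0, 0.0]
contact_force: [-3.2, -0.6, 8.9]
opening: 0.669
```

```bash
python3 -m inch '[{"gripper":0.045,"tx":0,"ty":0,"tz":-0.008,"spin":0},{"gripper":0.045,"tx":0,"ty":0,"tz":-0.012,"spin":0},{"gripper":0.045,"tx":0,"ty":0,"tz":-0.012,"spin":0},{"gripper":0.045,"tx":0,"ty":0,"tz":-0.012,"spin":0},{"gripper":0.045,"tx":0,"ty":0.01,"tz":-0.004,"spin":0},{"gripper":0.045,"tx":0,"ty":0.02,"tz":0,"spin":0},{"gripper":0.045,"tx":0,"ty":0.03,"tz":0,"spin":0},{"gripper":0.045,"tx":0,"ty":0.03,"tz":0,"spin":0}]' 50
python3 -m inch '[{"gripper":0.045,"tx":0.002,"ty":0.03,"tz":0,"spin":0},{"gripper":0.045,"tx":0.002,"ty":0.03,"tz":0,"spin":0},{"gripper":0.045,"tx":0.002,"ty":0.03,"tz":0,"spin":0},{"gripper":0.045,"tx":0.002,"ty":0.03,"tz":0,"spin":0},{"gripper":0.045,"tx":0.002,"ty":0.02,"tz":0,"spin":0},{"gripper":0.045,"tx":0.001,"ty":0.01,"tz":0,"spin":0},{"gripper":0.045,"tx":0,"ty":0,"tz":0,"spin":0},{"gripper":0.045,"tx":0,"ty":0,"tz":0,"spin":0}]' 50
```

```text
clock: 11.5
eef_pos: [530.0, 163.0, 50.6]
tcp_rot: [3.142, -0.0, 0.001]
contact_force: [-0.3, -0.1, -0.7]
opening: 0.67
clock: 12.3
eef_pos: [541.1, 14.6, 50.3]
tcp_rot: [-3.141, 0.0, -0.0]
contact_force: [0.1, -0.3, -0.1]
opening: 0.674
```

```bash
python3 -m inch '[{"gripper":0.045,"tx":0.0003,"ty":0.001,"tz":0.006,"spin":0},{"gripper":0.045,"tx":0,"ty":0,"tz":0.008,"spin":0},{"gripper":0.045,"tx":0,"ty":0,"tz":0.008,"spin":0},{"gripper":0.045,"tx":0,"ty":0,"tz":0.005,"spin":0},{"gripper":0.045,"tx":0,"ty":0,"tz":0.002,"spin":0},{"gripper":0.045,"tx":0,"ty":0,"tz":0.001,"spin":0},{"gripper":0.045,"tx":0,"ty":0,"tz":0.0005,"spin":0},{"gripper":0.045,"tx":0,"ty":0,"tz":0,"spin":0}]' 50
```

```text
clock: 13.1
eef_pos: [541.7, 13.3, 19.9]
tcp_rot: [3.142, -0.0, -0.0]
contact_force: [0.0, -0.2, -0.8]
opening: 0.667
```

```bash
python3 -m inch '[{"gripper":0.045,"tx":0,"ty":0,"tz":0.0005,"spin":0},{"gripper":0.045,"tx":0,"ty":0,"tz":0.0005,"spin":0},{"gripper":0.045,"tx":0,"ty":0,"tz":0,"spin":0},{"gripper":0.07,"tx":0,"ty":0,"tz":0,"spin":0},{"gripper":0.08,"tx":0,"ty":0,"tz":0,"spin":0},{"gripper":0.085,"tx":0,"ty":0,"tz":0,"spin":0},{"gripper":0.085,"tx":0,"ty":0,"tz":-0.02,"spin":0},{"gripper":0.085,"tx":0,"ty":0,"tz":-0.04,"spin":0}]' 40
python3 - <<'E'
from h import *
fs=table()
E
```

```text
clock: 13.9
eef_pos: [539.3, 13.2, 77.0]
tcp_rot: [3.141, 0.006, -0.0]
contact_force: [1.0, -0.0, 0.3]
opening: 0.993
spacer top [537.5, -334.2] [424.3, 210.6] 380 [22, 22]
spacer top [431.2, -346.3] [428.7, 247.8] 390 [22, 22]
spacer top [419.6, -220.9] [384.9, 251.0] 381 [23, 23]
spacer scene [419.9, -221.4] [174.3, 240.4] 346 [22, 20]
spacer scene [430.9, -346.6] [134.2, 264.7] 382 [24, 21]
spacer scene [537.3, -334.3] [153.7, 293.8] 426 [24, 23]
flat top [421.9, 237.2] [224.2, 247.3] 324 [21, 21]
flat top [407.9, 362.8] [179.9, 251.4] 333 [21, 21]
flat scene [406.2, 363.6] [336.6, 153.2] 210 [18, 15]
flat scene [419.6, 237.9] [307.1, 172.2] 230 [19, 15]
flat scene [534.1, 19.3] [267.0, 231.0] 279 [20, 17]
flat scene [722.3, -297.3] [197.2, 346.8] 154 [14, 15]
```

```bash
python3 -m inch '[{"gripper":0.085,"tx":-0.012,"ty":0.02,"tz":0,"spin":0},{"gripper":0.085,"tx":-0.02,"ty":0.038,"tz":0,"spin":0},{"gripper":0.085,"tx":-0.02,"ty":0.038,"tz":0.005,"spin":0},{"gripper":0.085,"tx":-0.02,"ty":0.038,"tz":0.01,"spin":0},{"gripper":0.085,"tx":-0.02,"ty":0.038,"tz":0.01,"spin":0},{"gripper":0.085,"tx":-0.018,"ty":0.038,"tz":0.01,"spin":0},{"gripper":0.085,"tx":-0.012,"ty":0.024,"tz":0.01,"spin":0},{"gripper":0.085,"tx":0,"ty":0.0008,"tz":0,"spin":0}]' 40
python3 - <<'E'
from h import *
fs=table()
for c in fs:
    for d in masks_of(c,'flat1'):
        print(c,d['conf'],topx(fs[c],d['centre'],24))
    for b in blobs(fs[c],'flat'): print(c,topx(fs[c],b[1][::-1],25))
p=fs['top']['pixels'][170:270,250:350]
cv2.imwrite('pics/t4.png',cv2.resize(p[:,:,::-1],None,fx=5,fy=5,interpolation=cv2.INTER_CUBIC))
E
```

```text
clock: 14.8
eef_pos: [417.4, -223.3, 32.4]
tcp_rot: [-3.141, 0.002, -0.003]
contact_force: [0.3, 0.6, -0.4]
opening: 0.995
spacer top [537.5, -334.2] [424.3, 210.6] 380 [22, 22]
spacer scene [419.1, -221.5] [174.1, 240.2] 331 [21, 20]
spacer scene [431.0, -346.5] [134.3, 264.7] 384 [24, 21]
spacer scene [537.4, -334.4] [153.7, 293.8] 427 [24, 23]
flat top [545.1, 13.5] [303.5, 205.7] 267 [18, 18]
flat top [422.1, 237.1] [224.3, 247.2] 325 [21, 21]
flat top [407.9, 362.5] [180.0, 251.5] 331 [21, 21]
flat scene [406.1, 363.7] [336.6, 153.2] 211 [18, 15]
flat scene [419.6, 237.9] [307.1, 172.2] 232 [19, 15]
flat scene [534.8, 18.7] [266.9, 231.3] 284 [19, 18]
flat scene [722.3, -297.4] [197.2, 346.9] 156 [14, 15]
top 0.88 [422.03289117 222.13873789  24.        ]
top 0.81 [417.65987178 355.07377577  24.        ]
top 0.68 [543.57946626  14.31227146  24.        ]
top [543.4954958   14.06740942  25.        ]
top [422.37112448 234.65125792  25.        ]
top [408.10386187 358.41047754  25.        ]
scene 0.88 [541.08964298  14.97889778  24.        ]
scene 0.69 [430.33144194 224.29123293  24.        ]
scene 0.59 [429.0673414  350.67687997  24.        ]
scene [416.32084036 353.55840148  25.        ]
scene [429.50841544 229.66875354  25.        ]
scene [542.95284329  13.8584148   25.        ]
scene [ 727.53645996 -297.0312796    25.        ]
```

View pics/t4.png

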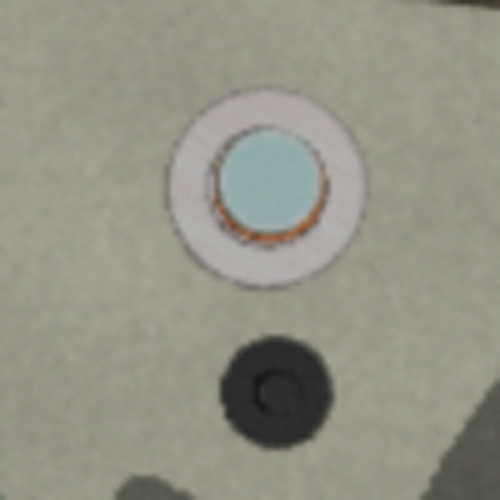

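```bash
python3 -m inch '[{"gripper":0.085,"tx":0,"ty":0,"tz":0.005,"spin":0},{"gripper":0.085,"tx":0,"ty":0,"tz":0.008,"spin":0},{"gripper":0.085,"tx":0,"ty":0,"tz":0.008,"spin":0},{"gripper":0.085,"tx":0,"ty":0,"tz":0.008,"spin":0},{"gripper":0.085,"tx":0,"ty":0,"tz":0.004,"spin":0},{"gripper":0.085,"tx":0,"ty":0,"tz":0,"spin":0},{"gripper":0.085,"tx":0,"ty":0,"tz":0,"spin":0},{"gripper":0.085,"tx":0,"ty":0,"tz":0,"spin":0}]' 40
```

```text
clock: 15.8
eef_pos: [419.7, -221.6, 1.0]
tcp_rot: [3.141, -0.0, -0.0]
contact_force: [-0.7, 0.8, -0.5]
opening: 0.996
```

```bash
python3 -m inch '[{"gripper":0.07,"tx":0,"ty":0,"tz":0,"spin":0},{"gripper":0.066,"tx":0,"ty":0,"tz":0,"spin":0},{"gripper":0.06,"tx":0,"ty":0,"tz":0,"spin":0},{"gripper":0.05,"tx":0,"ty":0,"tz":0,"spin":0},{"gripper":0.05,"tx":0,"ty":0,"tz":0,"spin":0},{"gripper":0.05,"tx":0,"ty":0,"tz":0,"spin":0},{"gripper":0.05,"tx":0,"ty":0,"tz":0,"spin":0},{"gripper":0.05,"tx":0,"ty":0,"tz":0,"spin":0}]' 50
python3 -m inch '[{"gripper":0.05,"tx":0,"ty":0,"tz":-0.01,"spin":0},{"gripper":0.05,"tx":0,"ty":0,"tz":-0.02,"spin":0},{"gripper":0.05,"tx":0,"ty":0,"tz":-0.02,"spin":0},{"gripper":0.05,"tx":0,"ty":0,"tz":-0.01,"spin":0},{"gripper":0.05,"tx":0.01,"ty":-0.02,"tz":0,"spin":0},{"gripper":0.05,"tx":0.016,"ty":-0.03,"tz":0,"spin":0},{"gripper":0.05,"tx":0.016,"ty":-0.03,"tz":0,"spin":0},{"gripper":0.05,"tx":0.016,"ty":-0.03,"tz":0,"spin":0}]' 50
python3 -m inch '[{"gripper":0.05,"tx":0.016,"ty":-0.03,"tz":0,"spin":0},{"gripper":0.05,"tx":0.016,"ty":-0.03,"tz":0,"spin":0},{"gripper":0.05,"tx":0.016,"ty":-0.03,"tz":0,"spin":0},{"gripper":0.05,"tx":0.01,"ty":-0.022,"tz":0,"spin":0},{"gripper":0.05,"tx":0.005,"ty":-0.013,"tz":0,"spin":0},{"gripper":0.05,"tx":0,"ty":0,"tz":0,"spin":0},{"gripper":0.05,"tx":0,"ty":0,"tz":0,"spin":0},{"gripper":0.05,"tx":0,"ty":0,"tz":0,"spin":0}]' 50
```

```text
clock: 16.6
eef_pos: [419.7, -221.6, 1.7]
tcp_rot: [3.141, -0.0, 0.0]
contact_force: [-3.7, 1.3, 15.7]
opening: 0.712
clock: 17.4
eef_pos: [478.0, -110.5, 60.9]
tcp_rot: [3.142, -0.0, -0.001]
contact_force: [-0.0, 0.2, -0.7]
opening: 0.705
clock: 18.2
eef_pos: [539.9, 12.6, 60.7]
tcp_rot: [3.141, 0.001, -0.001]
contact_force: [-0.3, -0.7, -0.1]
opening: 0.708
```

```bash
python3 -m inch '[{"gripper":0.05,"tx":0.0005,"ty":0,"tz":0.006,"spin":0},{"gripper":0.05,"tx":0,"ty":0,"tz":0.008,"spin":0},{"gripper":0.05,"tx":0,"ty":0,"tz":0.008,"spin":0},{"gripper":0.05,"tx":0,"ty":0,"tz":0.005,"spin":0},{"gripper":0.05,"tx":0,"ty":0,"tz":0.002,"spin":0},{"gripper":0.05,"tx":0,"ty":0,"tz":0.001,"spin":0},{"gripper":0.05,"tx":0,"ty":0,"tz":0,"spin":0},{"gripper":0.05,"tx":0,"ty":0,"tz":0,"spin":0}]' 50
```

```text
clock: 19.0
eef_pos: [541.3, 13.5, 31.0]
tcp_rot: [-3.142, -0.0, 0.0]
contact_force: [-0.8, -0.6, -0.8]
opening: 0.707
```

```bash
python3 -m inch '[{"gripper":0.05,"tx":0,"ty":0,"tz":0.0005,"spin":0},{"gripper":0.05,"tx":0,"ty":0,"tz":0.0005,"spin":0},{"gripper":0.05,"tx":0,"ty":0,"tz":0.0,"spin":0},{"gripper":0.07,"tx":0,"ty":0,"tz":0,"spin":0},{"gripper":0.08,"tx":0,"ty":0,"tz":0,"spin":0},{"gripper":0.085,"tx":0,"ty":0,"tz":0,"spin":0},{"gripper":0.085,"tx":0,"ty":0,"tz":-0.02,"spin":0},{"gripper":0.085,"tx":0,"ty":0,"tz":-0.03,"spin":0}]' 40
python3 - <<'E'
from h import *
fs=table()
E
```

```text
clock: 19.8
eef_pos: [539.6, 13.5, 78.8]
tcp_rot: [3.142, 0.004, -0.0]
contact_force: [0.2, 1.2, 0.5]
opening: 0.997
spacer top [537.4, -334.3] [424.3, 210.6] 379 [22, 22]
spacer top [431.3, -346.3] [428.7, 247.8] 389 [22, 22]
spacer scene [529.1, 21.3] [266.7, 229.7] 317 [21, 19]
spacer scene [430.9, -346.6] [134.3, 264.7] 385 [24, 22]
spacer scene [537.3, -334.4] [153.7, 293.8] 425 [24, 23]
flat top [422.1, 237.2] [224.2, 247.2] 327 [21, 21]
flat top [407.9, 362.8] [179.9, 251.5] 334 [21, 21]
flat scene [406.2, 364.0] [336.6, 153.2] 213 [19, 15]
flat scene [419.7, 237.8] [307.1, 172.2] 231 [19, 15]
flat scene [722.3, -297.4] [197.2, 346.9] 156 [14, 15]
```

```bash
python3 -m inch '[{"gripper":0.085,"tx":-0.012,"ty":-0.02,"tz":0,"spin":0},{"gripper":0.085,"tx":-0.02,"ty":-0.036,"tz":0,"spin":0},{"gripper":0.085,"tx":-0.02,"ty":-0.036,"tz":0.005,"spin":0},{"gripper":0.085,"tx":-0.02,"ty":-0.036,"tz":0.01,"spin":0},{"gripper":0.085,"tx":-0.02,"ty":-0.036,"tz":0.01,"spin":0},{"gripper":0.085,"tx":-0.018,"ty":-0.036,"tz":0.01,"spin":0},{"gripper":0.085,"tx":-0.0103,"ty":-0.022,"tz":0.01,"spin":0},{"gripper":0.085,"tx":0,"ty":-0.0015,"tz":0,"spin":0}]' 40
python3 - <<'E'
from h import *
fs=table()
for b in blobs(fs['top'],'spacer'): print(topx(fs['top'],b[1][::-1],34))
for b in blobs(fs['scene'],'spacer'): print(topx(fs['scene'],b[1][::-1],34))
E
```

```text
clock: 20.7
eef_pos: [418.7, 238.6, 33.4]
tcp_rot: [3.141, 0.002, 0.003]
contact_force: [0.7, -0.3, 0.1]
opening: 0.994
spacer top [542.7, 13.8] [303.3, 206.5] 370 [22, 22]
spacer top [537.4, -334.3] [424.3, 210.6] 379 [22, 22]
spacer top [431.1, -346.3] [428.7, 247.8] 390 [22, 22]
spacer scene [528.6, 21.6] [266.7, 229.5] 326 [21, 20]
spacer scene [431.0, -346.7] [134.2, 264.7] 384 [24, 21]
spacer scene [537.2, -334.3] [153.7, 293.8] 427 [24, 23]
flat scene [406.4, 363.7] [336.6, 153.3] 209 [18, 15]
flat scene [420.0, 238.3] [307.3, 172.2] 213 [18, 15]
flat scene [722.3, -297.3] [197.2, 346.8] 154 [14, 15]
[540.42485716  14.94089885  34.        ]
[ 535.20970031 -325.60016413   34.        ]
[ 431.13301292 -337.34396066   34.        ]
[541.97028225  13.91006891  34.        ]
[ 447.00708768 -344.82339914   34.        ]
[ 550.48963554 -332.77616066   34.        ]
```

```bash
python3 -m inch '[{"gripper":0.085,"tx":0,"ty":0,"tz":0.005,"spin":0},{"gripper":0.085,"tx":0,"ty":0,"tz":0.008,"spin":0},{"gripper":0.085,"tx":0,"ty":0,"tz":0.008,"spin":0},{"gripper":0.085,"tx":0,"ty":0,"tz":0.008,"spin":0},{"gripper":0.085,"tx":0,"ty":0,"tz":0.003,"spin":0},{"gripper":0.085,"tx":0,"ty":0,"tz":0,"spin":0},{"gripper":0.085,"tx":0,"ty":0,"tz":0,"spin":0},{"gripper":0.085,"tx":0,"ty":0,"tz":0,"spin":0}]' 40
```

```text
clock: 21.6
eef_pos: [421.0, 237.1, 3.0]
tcp_rot: [-3.141, -0.0, 0.0]
contact_force: [0.1, 0.2, -0.2]
opening: 0.997
```

```bash
python3 -m inch '[{"gripper":0.07,"tx":0,"ty":0,"tz":0,"spin":0},{"gripper":0.062,"tx":0,"ty":0,"tz":0,"spin":0},{"gripper":0.055,"tx":0,"ty":0,"tz":0,"spin":0},{"gripper":0.045,"tx":0,"ty":0,"tz":0,"spin":0},{"gripper":0.045,"tx":0,"ty":0,"tz":0,"spin":0},{"gripper":0.045,"tx":0,"ty":0,"tz":0,"spin":0},{"gripper":0.045,"tx":0,"ty":0,"tz":0,"spin":0},{"gripper":0.045,"tx":0,"ty":0,"tz":0,"spin":0}]' 50
python3 -m inch '[{"gripper":0.045,"tx":0,"ty":0,"tz":-0.01,"spin":0},{"gripper":0.045,"tx":0,"ty":0,"tz":-0.02,"spin":0},{"gripper":0.045,"tx":0,"ty":0,"tz":-0.02,"spin":0},{"gripper":0.045,"tx":0,"ty":0,"tz":-0.02,"spin":0},{"gripper":0.045,"tx":0.01,"ty":0.02,"tz":-0.005,"spin":0},{"gripper":0.045,"tx":0.016,"ty":0.03,"tz":0,"spin":0},{"gripper":0.045,"tx":0.016,"ty":0.03,"tz":0,"spin":0},{"gripper":0.045,"tx":0.016,"ty":0.03,"tz":0,"spin":0}]' 50
python3 -m inch '[{"gripper":0.045,"tx":0.016,"ty":0.03,"tz":0,"spin":0},{"gripper":0.045,"tx":0.016,"ty":0.03,"tz":0,"spin":0},{"gripper":0.045,"tx":0.016,"ty":0.03,"tz":0,"spin":0},{"gripper":0.045,"tx":0.01,"ty":0.018,"tz":0,"spin":0},{"gripper":0.045,"tx":0.0045,"ty":0.0055,"tz":0,"spin":0},{"gripper":0.045,"tx":0,"ty":0,"tz":0,"spin":0},{"gripper":0.045,"tx":0,"ty":0,"tz":0,"spin":0},{"gripper":0.045,"tx":0,"ty":0,"tz":0,"spin":0}]' 50
```

```text
clock: 22.4
eef_pos: [420.9, 237.1, 3.5]
tcp_rot: [-3.141, -0.0, 0.0]
contact_force: [-2.2, -1.7, 11.3]
opening: 0.673
clock: 23.2
eef_pos: [479.3, 126.0, 78.5]
tcp_rot: [-3.141, -0.001, 0.001]
contact_force: [0.8, 0.7, -1.3]
opening: 0.669
clock: 24.0
eef_pos: [540.6, 14.5, 77.8]
tcp_rot: [-3.141, 0.001, 0.001]
contact_force: [-0.8, 0.7, -0.3]
opening: 0.671
```

```bash
python3 -m inch '[{"gripper":0.045,"tx":-0.0002,"ty":0,"tz":0.008,"spin":0},{"gripper":0.045,"tx":0,"ty":0,"tz":0.01,"spin":0},{"gripper":0.045,"tx":0,"ty":0,"tz":0.01,"spin":0},{"gripper":0.045,"tx":0,"ty":0,"tz":0.006,"spin":0},{"gripper":0.045,"tx":0,"ty":0,"tz":0.003,"spin":0},{"gripper":0.045,"tx":0,"ty":0,"tz":0.001,"spin":0},{"gripper":0.045,"tx":0,"ty":0,"tz":0,"spin":0},{"gripper":0.045,"tx":0,"ty":0,"tz":0,"spin":0}]' 50
```

```text
clock: 24.8
eef_pos: [541.2, 13.5, 39.8]
tcp_rot: [-3.142, -0.0, -0.0]
contact_force: [-0.4, -0.3, -0.8]
opening: 0.667
```

```bash
python3 -m inch '[{"gripper":0.045,"tx":0,"ty":0,"tz":0.0003,"spin":0},{"gripper":0.045,"tx":0,"ty":0,"tz":0.0003,"spin":0},{"gripper":0.045,"tx":0,"ty":0,"tz":0,"spin":0},{"gripper":0.07,"tx":0,"ty":0,"tz":0,"spin":0},{"gripper":0.08,"tx":0,"ty":0,"tz":0,"spin":0},{"gripper":0.085,"tx":0,"ty":0,"tz":0,"spin":0},{"gripper":0.085,"tx":0,"ty":0,"tz":-0.02,"spin":0},{"gripper":0.085,"tx":0,"ty":0,"tz":-0.03,"spin":0}]' 40
python3 - <<'E'
from h import *
fs=table()
E
```

```text
clock: 25.6
eef_pos: [539.6, 13.5, 88.2]
tcp_rot: [3.142, 0.004, -0.0]
contact_force: [0.3, -0.2, 0.2]
opening: 0.995
spacer top [537.6, -334.1] [424.2, 210.6] 380 [22, 22]
spacer top [431.2, -346.3] [428.7, 247.8] 390 [22, 22]
spacer scene [431.0, -346.7] [134.2, 264.7] 384 [24, 21]
spacer scene [537.3, -334.4] [153.7, 293.8] 425 [24, 23]
flat top [408.0, 362.9] [179.9, 251.4] 332 [21, 21]
flat scene [405.9, 363.8] [336.5, 153.2] 213 [18, 15]
flat scene [523.7, 25.1] [266.8, 227.4] 286 [21, 18]
flat scene [722.3, -297.3] [197.2, 346.8] 154 [14, 15]
```

```bash
python3 -m inch '[{"gripper":0.085,"tx":0,"ty":0.02,"tz":0,"spin":0},{"gripper":0.085,"tx":-0.001,"ty":0.045,"tz":0,"spin":0},{"gripper":0.085,"tx":-0.001,"ty":0.05,"tz":0.004,"spin":0},{"gripper":0.085,"tx":-0.001,"ty":0.05,"tz":0.01,"spin":0},{"gripper":0.085,"tx":-0.001,"ty":0.05,"tz":0.01,"spin":0},{"gripper":0.085,"tx":0,"ty":0.05,"tz":0.01,"spin":0},{"gripper":0.085,"tx":0,"ty":0.05,"tz":0.01,"spin":0},{"gripper":0.085,"tx":0,"ty":0.033,"tz":0.01,"spin":0}]' 40
python3 -m inch '[{"gripper":0.085,"tx":0,"ty":0,"tz":0,"spin":0},{"gripper":0.085,"tx":0,"ty":0,"tz":0.008,"spin":0},{"gripper":0.085,"tx":0,"ty":0,"tz":0.008,"spin":0},{"gripper":0.085,"tx":0,"ty":0,"tz":0.007,"spin":0},{"gripper":0.085,"tx":0,"ty":0,"tz":0,"spin":0},{"gripper":0.085,"tx":0,"ty":0,"tz":0,"spin":0},{"gripper":0.085,"tx":0,"ty":0,"tz":0,"spin":0},{"gripper":0.085,"tx":0,"ty":0,"tz":0,"spin":0}]' 40
python3 - <<'E'
from h import *
fs=table()
for c in fs:
  for b in blobs(fs[c],'flat'): print(c,topx(fs[c],b[1][::-1],44))
for c in fs: cv2.imwrite(f'pics/{c}5.png',fs[c]['pixels'][:,:,::-1])
E
```

```text
clock: 26.5
eef_pos: [536.7, -333.7, 35.0]
tcp_rot: [3.141, -0.0, -0.001]
contact_force: [0.5, 0.9, -0.0]
opening: 0.996
clock: 27.3
eef_pos: [537.4, -330.4, 13.4]
tcp_rot: [3.141, -0.001, 0.0]
contact_force: [0.5, 0.6, -0.4]
opening: 0.994
spacer top [426.2, -336.3] [425.2, 249.5] 228 [17, 21]
spacer scene [537.0, -334.6] [153.6, 293.7] 412 [24, 22]
flat top [546.9, 12.5] [303.8, 205.1] 280 [19, 19]
flat top [407.8, 362.7] [179.9, 251.5] 337 [21, 21]
flat scene [406.0, 363.9] [336.6, 153.2] 214 [19, 15]
flat scene [524.5, 24.9] [266.9, 227.6] 289 [19, 18]
flat scene [722.3, -297.4] [197.2, 346.9] 156 [14, 15]
top [543.49437596  13.98838292  44.        ]
top [408.46199771 354.18045777  44.        ]
scene [427.66184015 342.09906084  44.        ]
scene [541.85381257  14.77329484  44.        ]
scene [ 733.18249896 -296.58542495   44.        ]
```

View pics/scene5.png

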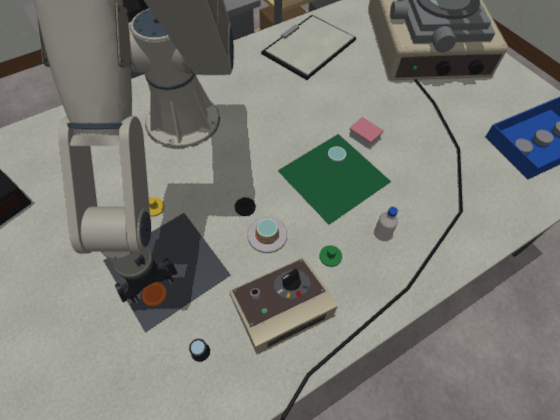

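```bash
python3 -m inch '[{"gripper":0.085,"tx":0,"ty":0.002,"tz":0,"spin":0},{"gripper":0.085,"tx":0,"ty":0.002,"tz":0,"spin":0},{"gripper":0.085,"tx":0,"ty":0,"tz":0.006,"spin":0},{"gripper":0.085,"tx":0,"ty":0,"tz":0.006,"spin":0},{"gripper":0.085,"tx":0,"ty":0,"tz":0,"spin":0},{"gripper":0.085,"tx":0,"ty":0,"tz":0,"spin":0},{"gripper":0.07,"tx":0,"ty":0,"tz":0,"spin":0},{"gripper":0.066,"tx":0,"ty":0,"tz":0,"spin":0}]' 50
python3 -m inch '[{"gripper":0.06,"tx":0,"ty":0,"tz":0,"spin":0},{"gripper":0.055,"tx":0,"ty":0,"tz":0,"spin":0},{"gripper":0.05,"tx":0,"ty":0,"tz":0,"spin":0},{"gripper":0.05,"tx":0,"ty":0,"tz":0,"spin":0},{"gripper":0.05,"tx":0,"ty":0,"tz":0,"spin":0},{"gripper":0.05,"tx":0,"ty":0,"tz":0,"spin":0},{"gripper":0.05,"tx":0,"ty":0,"tz":0,"spin":0},{"gripper":0.05,"tx":0,"ty":0,"tz":0,"spin":0}]' 50
python3 -m inch '[{"gripper":0.05,"tx":0,"ty":0,"tz":-0.01,"spin":0},{"gripper":0.05,"tx":0,"ty":0,"tz":-0.02,"spin":0},{"gripper":0.05,"tx":0,"ty":0,"tz":-0.025,"spin":0},{"gripper":0.05,"tx":0,"ty":0,"tz":-0.025,"spin":0},{"gripper":0.05,"tx":0,"ty":0,"tz":-0.01,"spin":0},{"gripper":0.05,"tx":0,"ty":-0.02,"tz":0,"spin":0},{"gripper":0.05,"tx":0,"ty":-0.03,"tz":0,"spin":0},{"gripper":0.05,"tx":0,"ty":-0.035,"tz":0,"spin":0}]' 50
```

```text
clock: 28.2
eef_pos: [537.2, -334.5, 1.1]
tcp_rot: [3.141, -0.0, -0.0]
contact_force: [-0.5, 0.7, 0.1]
opening: 0.773
clock: 29.0
eef_pos: [537.3, -334.5, 2.0]
tcp_rot: [3.141, -0.0, 0.0]
contact_force: [-2.9, 1.7, 9.7]
opening: 0.706
clock: 29.8
eef_pos: [536.2, -248.0, 90.1]
tcp_rot: [-3.141, 0.001, -0.001]
contact_force: [-0.4, 0.8, 0.5]
opening: 0.709
```

```bash
python3 -m inch '[{"gripper":0.05,"tx":0.001,"ty":-0.038,"tz":0,"spin":0},{"gripper":0.05,"tx":0.001,"ty":-0.04,"tz":0,"spin":0},{"gripper":0.05,"tx":0.001,"ty":-0.04,"tz":0,"spin":0},{"gripper":0.05,"tx":0.001,"ty":-0.04,"tz":0,"spin":0},{"gripper":0.05,"tx":0,"ty":-0.04,"tz":0,"spin":0},{"gripper":0.05,"tx":0,"ty":-0.038,"tz":0,"spin":0},{"gripper":0.05,"tx":0,"ty":-0.02,"tz":0,"spin":0},{"gripper":0.05,"tx":0,"ty":-0.007,"tz":0,"spin":0}]' 50
python3 -m inch '[{"gripper":0.05,"tx":0,"ty":0,"tz":0,"spin":0},{"gripper":0.05,"tx":0,"ty":0,"tz":0.005,"spin":0},{"gripper":0.05,"tx":0,"ty":0,"tz":0.01,"spin":0},{"gripper":0.05,"tx":0,"ty":0,"tz":0.01,"spin":0},{"gripper":0.05,"tx":0,"ty":0,"tz":0.005,"spin":0},{"gripper":0.05,"tx":0,"ty":0,"tz":0,"spin":0},{"gripper":0.05,"tx":0,"ty":0,"tz":0,"spin":0},{"gripper":0.05,"tx":0,"ty":0,"tz":0,"spin":0}]' 50
```

```text
clock: 30.6
eef_pos: [539.7, 16.2, 90.0]
tcp_rot: [-3.141, 0.002, 0.003]
contact_force: [0.6, -0.7, -0.5]
opening: 0.708
clock: 31.4
eef_pos: [541.4, 13.5, 61.2]
tcp_rot: [-3.142, -0.0, -0.0]
contact_force: [-0.3, 0.6, -0.7]
opening: 0.705
```

```bash
python3 -m inch '[{"gripper":0.05,"tx":0,"ty":0,"tz":0.005,"spin":0},{"gripper":0.05,"tx":0,"ty":0,"tz":0.003,"spin":0},{"gripper":0.05,"tx":0,"ty":0,"tz":0.002,"spin":0},{"gripper":0.05,"tx":0,"ty":0,"tz":0.0005,"spin":0},{"gripper":0.05,"tx":0,"ty":0,"tz":0,"spin":0},{"gripper":0.05,"tx":0,"ty":0,"tz":0,"spin":0},{"gripper":0.07,"tx":0,"ty":0,"tz":0,"spin":0},{"gripper":0.08,"tx":0,"ty":0,"tz":0,"spin":0}]' 40
python3 -m inch '[{"gripper":0.085,"tx":0,"ty":0,"tz":0,"spin":0},{"gripper":0.085,"tx":0,"ty":0,"tz":-0.02,"spin":0},{"gripper":0.085,"tx":0,"ty":0,"tz":-0.03,"spin":0},{"gripper":0.085,"tx":-0.006,"ty":-0.01,"tz":0,"spin":0},{"gripper":0.085,"tx":-0.012,"ty":-0.03,"tz":0,"spin":0},{"gripper":0.085,"tx":-0.012,"ty":-0.03,"tz":0,"spin":0},{"gripper":0.085,"tx":-0.01,"ty":-0.03,"tz":0,"spin":0},{"gripper":0.085,"tx":-0.01,"ty":-0.03,"tz":0,"spin":0}]' 40
python3 - <<'E'
from h import *
fs=table()
for c in fs:
  for b in blobs(fs[c],'spacer'): print(c,topx(fs[c],b[1][::-1],54))
for c in fs: cv2.imwrite(f'pics/{c}6.png',fs[c]['pixels'][:,:,::-1])
E
```

```text
clock: 32.2
eef_pos: [541.2, 13.6, 50.6]
tcp_rot: [-3.142, -0.0, -0.0]
contact_force: [-0.7, 0.2, -0.5]
opening: 0.932
clock: 33.0
eef_pos: [490.1, 144.7, 100.1]
tcp_rot: [3.142, 0.0, -0.0]
contact_force: [0.1, 0.8, -0.3]
opening: 0.991
spacer top [543.6, 13.3] [303.5, 206.3] 386 [22, 22]
spacer top [431.1, -346.4] [428.7, 247.8] 389 [22, 22]
spacer scene [518.3, 27.4] [266.5, 226.0] 336 [22, 19]
spacer scene [431.0, -346.7] [134.2, 264.7] 384 [24, 21]
flat top [408.1, 362.9] [179.8, 251.4] 328 [21, 21]
flat scene [406.1, 363.7] [336.6, 153.2] 211 [18, 15]
flat scene [722.3, -297.4] [197.2, 346.9] 156 [14, 15]
top [539.24143349  15.15791954  54.        ]
top [ 431.14666057 -330.90161422   54.        ]
scene [541.74708502  13.66144355  54.        ]
scene [ 458.45311175 -343.42134439   54.        ]
```

View pics/scene6.png

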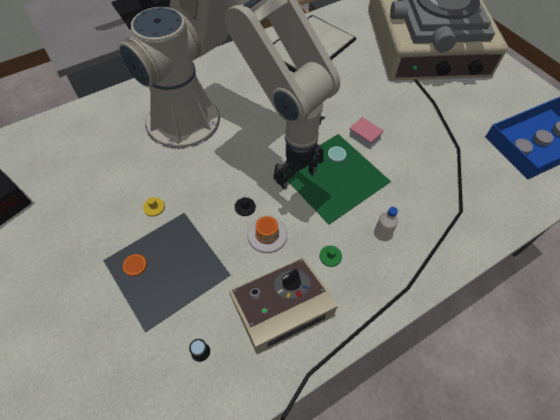

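```bash
python3 -m inch '[{"gripper":0.085,"tx":-0.012,"ty":-0.031,"tz":0.005,"spin":0},{"gripper":0.085,"tx":-0.012,"ty":-0.032,"tz":0.01,"spin":0},{"gripper":0.085,"tx":-0.012,"ty":-0.032,"tz":0.01,"spin":0},{"gripper":0.085,"tx":-0.012,"ty":-0.032,"tz":0.01,"spin":0},{"gripper":0.085,"tx":-0.012,"ty":-0.032,"tz":0.01,"spin":0},{"gripper":0.085,"tx":-0.012,"ty":-0.032,"tz":0.01,"spin":0},{"gripper":0.085,"tx":-0.008,"ty":-0.019,"tz":0.01,"spin":0},{"gripper":0.085,"tx":-0.004,"ty":-0.009,"tz":0.005,"spin":0}]' 40
python3 -m inch '[{"gripper":0.085,"tx":0,"ty":0,"tz":0,"spin":0},{"gripper":0.085,"tx":0,"ty":0,"tz":0.007,"spin":0},{"gripper":0.085,"tx":0,"ty":0,"tz":0.008,"spin":0},{"gripper":0.085,"tx":0,"ty":0,"tz":0.005,"spin":0},{"gripper":0.085,"tx":0,"ty":0,"tz":0,"spin":0},{"gripper":0.085,"tx":0,"ty":0,"tz":0,"spin":0},{"gripper":0.085,"tx":0,"ty":0,"tz":0,"spin":0},{"gripper":0.085,"tx":0,"ty":0,"tz":0,"spin":0}]' 40
python3 - <<'E'
from h import *
fs=table()
E
```

```text
clock: 33.9
eef_pos: [406.2, 363.5, 29.4]
tcp_rot: [3.141, 0.001, 0.002]
contact_force: [-0.1, 1.1, 0.5]
opening: 0.994
clock: 34.7
eef_pos: [407.3, 362.7, 10.8]
tcp_rot: [-3.141, -0.0, -0.0]
contact_force: [0.1, 0.1, 0.3]
opening: 0.995
spacer top [543.6, 13.3] [303.5, 206.2] 386 [22, 22]
spacer top [431.1, -346.3] [428.7, 247.8] 391 [22, 22]
spacer scene [518.1, 27.2] [266.5, 226.0] 336 [22, 19]
spacer scene [431.0, -346.6] [134.3, 264.7] 385 [24, 21]
flat scene [407.5, 365.3] [337.2, 153.3] 179 [16, 14]
flat scene [722.3, -297.3] [197.2, 346.8] 154 [14, 15]
```

```bash
python3 -m inch '[{"gripper":0.085,"tx":0,"ty":0,"tz":0.004,"spin":0},{"gripper":0.085,"tx":0,"ty":0,"tz":0.004,"spin":0},{"gripper":0.085,"tx":0,"ty":0,"tz":0,"spin":0},{"gripper":0.07,"tx":0,"ty":0,"tz":0,"spin":0},{"gripper":0.062,"tx":0,"ty":0,"tz":0,"spin":0},{"gripper":0.055,"tx":0,"ty":0,"tz":0,"spin":0},{"gripper":0.045,"tx":0,"ty":0,"tz":0,"spin":0},{"gripper":0.045,"tx":0,"ty":0,"tz":0,"spin":0}]' 50
python3 -m inch '[{"gripper":0.045,"tx":0,"ty":0,"tz":0,"spin":0},{"gripper":0.045,"tx":0,"ty":0,"tz":0,"spin":0},{"gripper":0.045,"tx":0,"ty":0,"tz":0,"spin":0},{"gripper":0.045,"tx":0,"ty":0,"tz":0,"spin":0},{"gripper":0.045,"tx":0,"ty":0,"tz":-0.01,"spin":0},{"gripper":0.045,"tx":0,"ty":0,"tz":-0.02,"spin":0},{"gripper":0.045,"tx":0,"ty":0,"tz":-0.03,"spin":0},{"gripper":0.045,"tx":0,"ty":0,"tz":-0.03,"spin":0}]' 50
python3 -m inch '[{"gripper":0.045,"tx":0.005,"ty":0.015,"tz":-0.01,"spin":0},{"gripper":0.045,"tx":0.012,"ty":0.03,"tz":0,"spin":0},{"gripper":0.045,"tx":0.014,"ty":0.036,"tz":0,"spin":0},{"gripper":0.045,"tx":0.014,"ty":0.036,"tz":0,"spin":0},{"gripper":0.045,"tx":0.014,"ty":0.036,"tz":0,"spin":0},{"gripper":0.045,"tx":0.014,"ty":0.036,"tz":0,"spin":0},{"gripper":0.045,"tx":0.014,"ty":0.036,"tz":0,"spin":0},{"gripper":0.045,"tx":0.014,"ty":0.036,"tz":0,"spin":0}]' 50
```

```text
clock: 35.6
eef_pos: [407.1, 362.6, 3.1]
tcp_rot: [-3.142, -0.0, -0.0]
contact_force: [-2.6, -2.4, 8.4]
opening: 0.673
clock: 36.4
eef_pos: [406.9, 362.3, 93.6]
tcp_rot: [3.141, 0.001, -0.0]
contact_force: [0.6, 0.9, -1.5]
opening: 0.671
clock: 37.2
eef_pos: [507.9, 99.2, 102.2]
tcp_rot: [3.141, 0.001, -0.0]
contact_force: [1.2, 0.8, -1.0]
opening: 0.671
```

```bash
python3 -m inch '[{"gripper":0.045,"tx":0.012,"ty":0.034,"tz":0,"spin":0},{"gripper":0.045,"tx":0.01,"ty":0.028,"tz":0,"spin":0},{"gripper":0.045,"tx":0.007,"ty":0.018,"tz":0,"spin":0},{"gripper":0.045,"tx":0.004,"ty":0.008,"tz":0.005,"spin":0},{"gripper":0.045,"tx":0,"ty":0,"tz":0.008,"spin":0},{"gripper":0.045,"tx":0,"ty":0,"tz":0.01,"spin":0},{"gripper":0.045,"tx":0,"ty":0,"tz":0.007,"spin":0},{"gripper":0.045,"tx":0,"ty":0,"tz":0,"spin":0}]' 50
python3 -m inch '[{"gripper":0.045,"tx":0,"ty":0,"tz":0,"spin":0},{"gripper":0.045,"tx":0,"ty":0,"tz":0,"spin":0},{"gripper":0.045,"tx":0,"ty":0,"tz":0,"spin":0},{"gripper":0.045,"tx":0,"ty":0,"tz":0.005,"spin":0},{"gripper":0.045,"tx":0,"ty":0,"tz":0.003,"spin":0},{"gripper":0.045,"tx":0,"ty":0,"tz":0,"spin":0},{"gripper":0.045,"tx":0,"ty":0,"tz":0,"spin":0},{"gripper":0.045,"tx":0,"ty":0,"tz":0,"spin":0}]' 50
```

```text
clock: 38.0
eef_pos: [539.7, 14.4, 70.9]
tcp_rot: [-3.142, 0.003, 0.001]
contact_force: [-0.2, 0.5, -1.1]
opening: 0.671
clock: 38.8
eef_pos: [541.2, 13.5, 64.5]
tcp_rot: [-3.142, -0.0, -0.0]
contact_force: [-0.2, 0.4, -0.9]
opening: 0.67
```

```bash
python3 -m inch '[{"gripper":0.045,"tx":0,"ty":0,"tz":0.003,"spin":0},{"gripper":0.045,"tx":0,"ty":0,"tz":0.0015,"spin":0},{"gripper":0.045,"tx":0,"ty":0,"tz":0.0005,"spin":0},{"gripper":0.045,"tx":0,"ty":0,"tz":0,"spin":0},{"gripper":0.045,"tx":0,"ty":0,"tz":0,"spin":0},{"gripper":0.045,"tx":0,"ty":0,"tz":0,"spin":0},{"gripper":0.07,"tx":0,"ty":0,"tz":0,"spin":0},{"gripper":0.08,"tx":0,"ty":0,"tz":0,"spin":0}]' 40
python3 -m inch '[{"gripper":0.085,"tx":0,"ty":0,"tz":0,"spin":0},{"gripper":0.085,"tx":0,"ty":0,"tz":-0.02,"spin":0},{"gripper":0.085,"tx":0,"ty":0,"tz":-0.03,"spin":0},{"gripper":0.085,"tx":-0.02,"ty":0,"tz":-0.01,"spin":0},{"gripper":0.085,"tx":-0.035,"ty":0.002,"tz":0,"spin":0},{"gripper":0.085,"tx":-0.035,"ty":0.003,"tz":0,"spin":0},{"gripper":0.06,"tx":-0.025,"ty":0.0015,"tz":0,"spin":0},{"gripper":0.06,"tx":-0.002,"ty":0,"tz":0,"spin":0}]' 40
python3 - <<'E'
from h import *
fs=table()
for c in fs:
  for b in blobs(fs[c],'flat'): print(c,topx(fs[c],b[1][::-1],65))
  for b in blobs(fs[c],'black',100): print(c,b)
for c in fs: cv2.imwrite(f'pics/{c}7.png',fs[c]['pixels'][:,:,::-1])
E
```

```text
clock: 39.6
eef_pos: [541.3, 13.6, 59.6]
tcp_rot: [-3.142, -0.0, 0.0]
contact_force: [0.2, 0.0, 0.6]
opening: 0.938
clock: 40.4
eef_pos: [420.6, 6.9, 119.2]
tcp_rot: [3.142, 0.003, -0.0]
contact_force: [1.1, -0.5, -0.5]
opening: 0.706
spacer top [431.1, -346.4] [428.7, 247.8] 389 [22, 22]
spacer scene [431.0, -346.6] [134.3, 264.7] 382 [23, 22]
flat top [548.7, 12.3] [303.9, 204.4] 292 [20, 20]
flat scene [514.0, 31.1] [266.9, 224.0] 304 [21, 19]
flat scene [722.3, -297.3] [197.2, 346.8] 154 [14, 15]
top [543.52216241  14.56635964  65.        ]
top ([707.5, 849.4], [16.0, 144.6], 840, [23, 72])
top ([735.0, -22.6], [316.8, 141.1], 234, [19, 18])
top ([729.7, -288.8], [408.1, 144.6], 110, [15, 15])
top ([308.8, -108.2], [345.0, 289.5], 231, [10, 56])
top ([194.7, -48.0], [323.3, 330.0], 404, [64, 17])
top ([-1.9, 570.1], [100.1, 398.2], 532, [124, 42])
top ([-31.8, 133.9], [256.8, 411.9], 594, [62, 35])
scene [542.28584131  14.78270749  65.        ]
scene [ 739.21719389 -295.99134439   65.        ]
scene ([-704.8, 96.1], [132.3, 7.9], 618, [47, 29])
scene ([22.3, 1216.8], [443.7, 13.2], 123, [59, 18])
scene ([-28.3, 531.2], [304.5, 61.7], 338, [94, 42])
scene ([-377.7, -46.9], [128.9, 62.4], 189, [19, 40])
scene ([-41.4, 105.5], [204.1, 100.6], 176, [16, 31])
scene ([424.9, 6.9], [244.6, 206.5], 293, [20, 18])
scene ([698.5, -1.8], [291.9, 280.5], 270, [19, 21])
scene ([816.8, -66.1], [296.1, 330.3], 231, [57, 32])
scene ([744.1, -295.1], [202.2, 354.5], 125, [18, 17])
```

View pics/scene7.png

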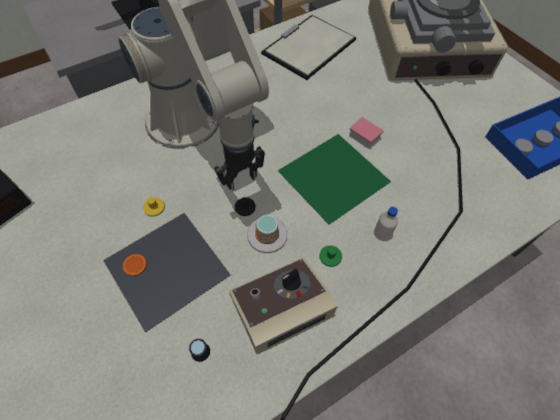

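```bash
python3 -m inch '[{"gripper":0.06,"tx":0,"ty":0,"tz":0.015,"spin":0},{"gripper":0.06,"tx":0,"ty":0,"tz":0.025,"spin":0},{"gripper":0.06,"tx":0,"ty":0,"tz":0.025,"spin":0},{"gripper":0.06,"tx":0,"ty":0,"tz":0.02,"spin":0},{"gripper":0.06,"tx":0,"ty":0,"tz":0.01,"spin":0},{"gripper":0.06,"tx":0,"ty":0,"tz":0,"spin":0},{"gripper":0.06,"tx":0,"ty":0,"tz":0,"spin":0},{"gripper":0.06,"tx":0,"ty":0,"tz":0,"spin":0}]' 40
python3 - <<'E'
from h import *
f=save('scene','s8')
p=f['pixels'][130:260,180:320]
cv2.imwrite('pics/s8c.png',cv2.resize(p[:,:,::-1],None,fx=4.5,fy=4.5,interpolation=cv2.INTER_CUBIC))
E
```

```text
clock: 41.3
eef_pos: [425.1, 7.1, 25.3]
tcp_rot: [-3.142, -0.002, 0.0]
contact_force: [-0.3, -0.1, 0.1]
opening: 0.704
```

View pics/s8c.png

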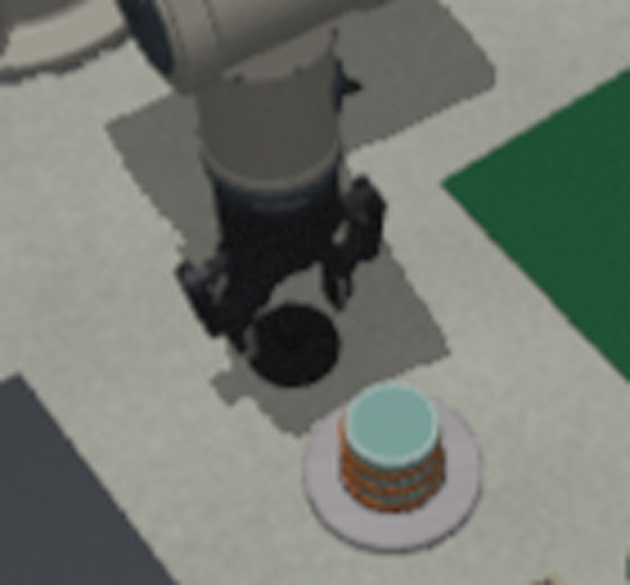

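```bash
python3 -m inch '[{"gripper":0.06,"tx":-0.0005,"ty":0,"tz":0.006,"spin":0},{"gripper":0.06,"tx":0,"ty":0,"tz":0.005,"spin":0},{"gripper":0.06,"tx":0,"ty":0,"tz":0,"spin":0},{"gripper":0.04,"tx":0,"ty":0,"tz":0,"spin":0},{"gripper":0.028,"tx":0,"ty":0,"tz":0,"spin":0},{"gripper":0.015,"tx":0,"ty":0,"tz":0,"spin":0},{"gripper":0.01,"tx":0,"ty":0,"tz":0,"spin":0},{"gripper":0.01,"tx":0,"ty":0,"tz":0,"spin":0}]' 50
python3 -m inch '[{"gripper":0.01,"tx":0,"ty":0,"tz":0,"spin":0},{"gripper":0.01,"tx":0,"ty":0,"tz":0,"spin":0},{"gripper":0.01,"tx":0,"ty":0,"tz":0,"spin":0},{"gripper":0.01,"tx":0,"ty":0,"tz":-0.01,"spin":0},{"gripper":0.01,"tx":0,"ty":0,"tz":-0.025,"spin":0},{"gripper":0.01,"tx":0,"ty":0,"tz":-0.025,"spin":0},{"gripper":0.01,"tx":0,"ty":0,"tz":-0.02,"spin":0},{"gripper":0.01,"tx":0,"ty":0,"tz":-0.015,"spin":0}]' 50
```

```text
clock: 42.15
eef_pos: [423.7, 7.1, 13.7]
tcp_rot: [-3.142, -0.0, -0.0]
contact_force: [-1.0, 0.6, 5.7]
opening: 0.266
clock: 42.95
eef_pos: [424.0, 7.1, 110.3]
tcp_rot: [-3.142, -0.002, -0.0]
contact_force: [0.5, 0.2, -1.0]
opening: 0.267
```

```bash
python3 -m inch '[{"gripper":0.01,"tx":0.01,"ty":-0.001,"tz":0,"spin":0},{"gripper":0.01,"tx":0.02,"ty":-0.001,"tz":0,"spin":0},{"gripper":0.01,"tx":0.025,"ty":-0.001,"tz":0,"spin":0},{"gripper":0.01,"tx":0.025,"ty":-0.001,"tz":0,"spin":0},{"gripper":0.01,"tx":0.02,"ty":-0.001,"tz":0,"spin":0},{"gripper":0.01,"tx":0.012,"ty":-0.001,"tz":0,"spin":0},{"gripper":0.01,"tx":0.0055,"ty":-0.0005,"tz":0,"spin":0},{"gripper":0.01,"tx":0,"ty":0,"tz":0,"spin":0}]' 50
python3 -m inch '[{"gripper":0.01,"tx":0,"ty":0,"tz":0,"spin":0},{"gripper":0.01,"tx":0,"ty":0,"tz":0,"spin":0},{"gripper":0.01,"tx":0,"ty":0,"tz":0.005,"spin":0},{"gripper":0.01,"tx":0,"ty":0,"tz":0.008,"spin":0},{"gripper":0.01,"tx":0,"ty":0,"tz":0.004,"spin":0},{"gripper":0.01,"tx":0,"ty":0,"tz":0,"spin":0},{"gripper":0.01,"tx":0,"ty":0,"tz":0,"spin":0},{"gripper":0.01,"tx":0,"ty":0,"tz":0,"spin":0}]' 50
python3 - <<'E'
from h import *
f=save('scene','s9')
p=f['pixels'][150:280,200:340]
cv2.imwrite('pics/s9c.png',cv2.resize(p[:,:,::-1],None,fx=4.5,fy=4.5,interpolation=cv2.INTER_CUBIC))
E
```

```text
clock: 43.75
eef_pos: [541.1, 13.6, 107.9]
tcp_rot: [3.142, 0.001, 0.0]
contact_force: [-0.6, 0.5, -0.7]
opening: 0.26
clock: 44.55
eef_pos: [541.2, 13.6, 91.6]
tcp_rot: [-3.142, -0.0, -0.0]
contact_force: [-0.2, -0.1, -1.2]
opening: 0.261
```

View pics/s9c.png

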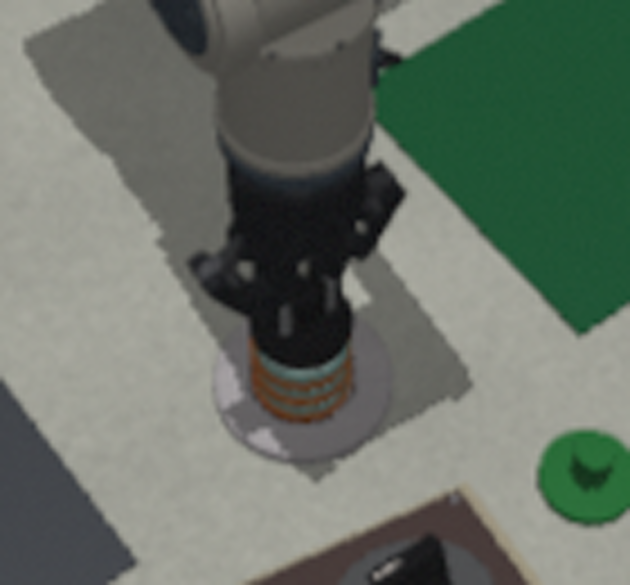

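```bash
python3 -m inch '[{"gripper":0.01,"tx":0,"ty":0,"tz":0.003,"spin":0},{"gripper":0.01,"tx":0,"ty":0,"tz":0.002,"spin":0},{"gripper":0.01,"tx":0,"ty":0,"tz":0.001,"spin":0},{"gripper":0.01,"tx":0,"ty":0,"tz":0.0005,"spin":0},{"gripper":0.01,"tx":0,"ty":0,"tz":0,"spin":0},{"gripper":0.01,"tx":0,"ty":0,"tz":0,"spin":0},{"gripper":0.01,"tx":0,"ty":0,"tz":0,"spin":0},{"gripper":0.01,"tx":0,"ty":0,"tz":0,"spin":0}]' 50
```

```text
clock: 45.4
eef_pos: [541.1, 13.6, 85.0]
tcp_rot: [-3.142, -0.0, -0.0]
contact_force: [0.5, 0.7, -0.9]
opening: 0.268
```

```bash
python3 -m inch '[{"gripper":0.01,"tx":0,"ty":0,"tz":0.0005,"spin":0},{"gripper":0.01,"tx":0,"ty":0,"tz":0.0005,"spin":0},{"gripper":0.01,"tx":0,"ty":0,"tz":0.0003,"spin":0},{"gripper":0.01,"tx":0,"ty":0,"tz":0,"spin":0},{"gripper":0.01,"tx":0,"ty":0,"tz":0,"spin":0},{"gripper":0.01,"tx":0,"ty":0,"tz":0,"spin":0},{"gripper":0.01,"tx":0,"ty":0,"tz":0,"spin":0},{"gripper":0.01,"tx":0,"ty":0,"tz":0,"spin":0}]' 50
```

```text
clock: 46.2
eef_pos: [541.1, 13.6, 83.8]
tcp_rot: [-3.142, -0.0, -0.0]
contact_force: [-1.0, -0.6, 2.7]
opening: 0.267
```

```bash
python3 -m inch '[{"gripper":0.03,"tx":0,"ty":0,"tz":0,"spin":0},{"gripper":0.04,"tx":0,"ty":0,"tz":0,"spin":0},{"gripper":0.05,"tx":0,"ty":0,"tz":0,"spin":0},{"gripper":0.05,"tx":0,"ty":0,"tz":0,"spin":0},{"gripper":0.05,"tx":0,"ty":0,"tz":-0.01,"spin":0},{"gripper":0.05,"tx":0,"ty":0,"tz":-0.03,"spin":0},{"gripper":0.05,"tx":0,"ty":0,"tz":-0.03,"spin":0},{"gripper":0.05,"tx":0,"ty":0,"tz":-0.01,"spin":0}]' 40
python3 -m inch '[{"gripper":0.05,"tx":-0.02,"ty":0,"tz":0,"spin":0},{"gripper":0.05,"tx":-0.03,"ty":0.02,"tz":0,"spin":0},{"gripper":0.05,"tx":-0.03,"ty":0.03,"tz":0,"spin":0},{"gripper":0.05,"tx":-0.03,"ty":0.04,"tz":0,"spin":0},{"gripper":0.04,"tx":0,"ty":0.04,"tz":0,"spin":0},{"gripper":0.04,"tx":0,"ty":0.04,"tz":0,"spin":0},{"gripper":0.04,"tx":0,"ty":0,"tz":0,"spin":0},{"gripper":0.04,"tx":0,"ty":0,"tz":0,"spin":0}]' 40
python3 - <<'E'
from h import *
fs={c:save(c,c+'10') for c in('top','scene')}
for c in fs:
  for n in('cover','selector','lamp_unit'):
    for d in masks_of(c,n)[:4]: print(c,n,round(d['conf'],2),d['centre'],topx(fs[c],d['centre'],85).round(1),d['pixels'].sum())
a=fs['top']['pixels'][80:270,240:390];b=fs['scene']['pixels'][180:350,200:350]
cv2.imwrite('pics/c10.png',np.hstack([cv2.resize(x[:,:,::-1],(395,500),interpolation=cv2.INTER_CUBIC) for x in(a,b)]))
E
```

```text
clock: 47.0
eef_pos: [542.8, 13.6, 167.1]
tcp_rot: [-3.141, -0.005, -0.0]
contact_force: [0.7, 0.6, -0.1]
opening: 0.583
clock: 47.8
eef_pos: [430.7, -157.0, 163.6]
tcp_rot: [-3.141, 0.0, -0.003]
contact_force: [-1.0, 0.7, 0.2]
opening: 0.47
top cover 0.95 [154.4, 263.7] [676.1 126.7  85. ] 356
top cover 0.89 [204.2, 304.4] [542.2  14.   85. ] 428
top cover 0.52 [299.8, 388.2] [ 291.6 -212.4   85. ] 202
top selector 0.61 [140.9, 316.9] [716.2 -17.4  85. ] 250
top lamp_unit 0.82 [138.4, 332.0] [723.9 -58.5  85. ] 5245
scene cover 0.76 [255.1, 331.2] [719.4 102.7  85. ] 357
scene cover 0.61 [221.2, 264.2] [540.8   7.3  85. ] 363
scene cover 0.55 [205.0, 150.4] [ 329.5 -235.2   85. ] 297
scene selector 0.65 [281.1, 293.6] [727.9 -19.7  85. ] 311
scene selector 0.32 [244.8, 268.2] [607.8 -20.8  85. ] 555
scene lamp_unit 0.89 [303.1, 280.6] [758.7 -77.7  85. ] 5971
```

View pics/c10.png

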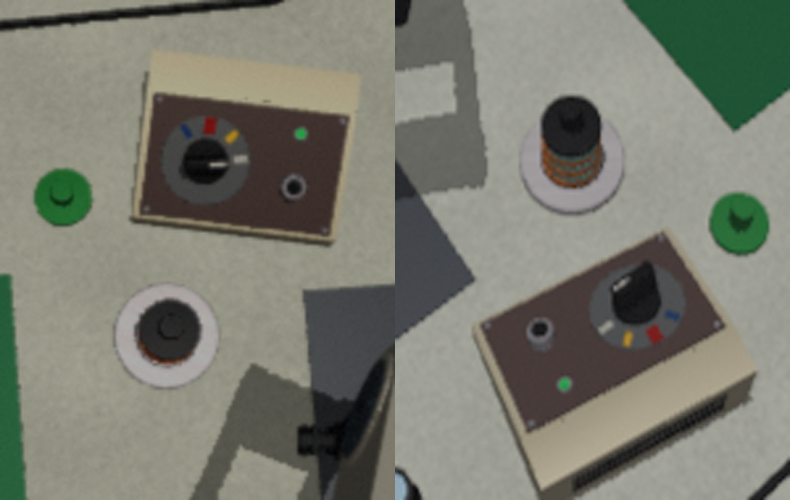

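```bash
python3 - <<'E'
from h import *
a=cv2.imread('pics/top10.png')[90:180,280:385];b=cv2.imread('pics/scene10.png')[250:355,220:345]
cv2.imwrite('pics/z1.png',cv2.resize(a,None,fx=7,fy=6.5,interpolation=cv2.INTER_CUBIC))
cv2.imwrite('pics/z2.png',cv2.resize(b,None,fx=6,fy=5.5,interpolation=cv2.INTER_CUBIC))
E
```

```text
(no output)
```

View pics/z1.png

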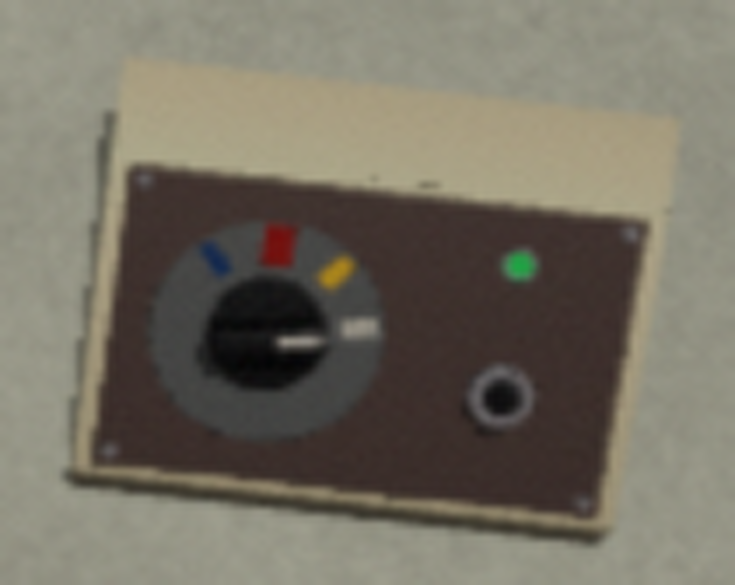

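View pics/z2.png

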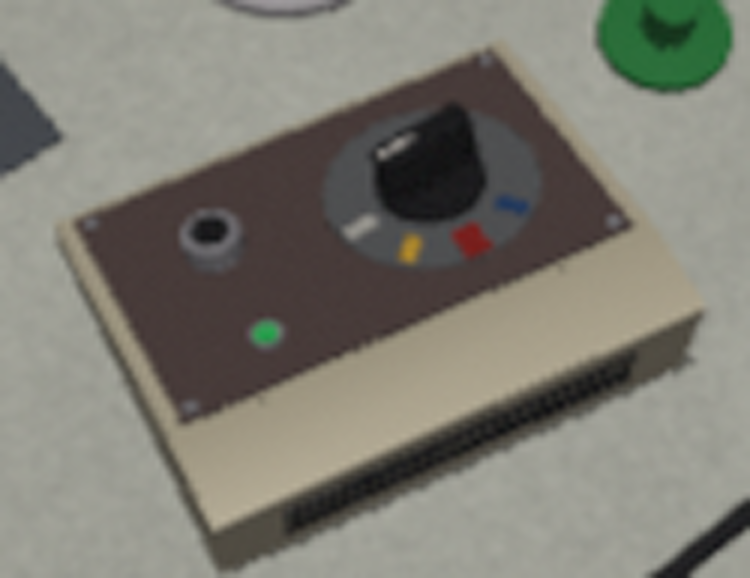

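```bash
cat > fit.py <<'E'
from h import *
from scipy.optimize import least_squares
def rot(w):return np.array([[np.cos(w),-np.sin(w),0],[np.sin(w),np.cos(w),0],[0,0,1]])
L=dict(bl=[85,110,82],br=[85,-110,82],fl=[-85,110,35],fr=[-85,-110,35])
a1=dict(bl=(124,60),br=(680,118),fl=(78,470),fr=(605,522));a2=dict(bl=(702,310),br=(212,528),fl=(497,44),fr=(60,230))
fs={c:grab_frame(c) for c in('top','scene')}
obs=[('top',k,((u+.5)/7-.5+280,(v+.5)/6.5-.5+90)) for k,(u,v) in a1.items()]+[('scene',k,((u+.5)/6-.5+220,(v+.5)/5.5-.5+250)) for k,(u,v) in a2.items()]
def r(p):return np.concatenate([proj(fs[c],rot(p[2])@np.array(L[k])+[p[0],p[1],0])-o for c,k,o in obs])
s=least_squares(r,[735,-60,0]);print(s.x,np.round(s.fun.reshape(-1,2),1))
# panel middle
al=np.radians(20);h=(82-35)/np.tan(al)
mid=np.array([-85+h/2,40,58.5]);n=np.array([-np.sin(al),0,np.cos(al)])
for d in(0,30,):
    P=rot(s.x[2])@(mid+n*d)+[s.x[0],s.x[1],0];print(d,P.round(1),[proj(fs[c],P).round(1) for c in fs])
E
python3 fit.py
```

```text
[ 7.40369926e+02 -6.37705436e+01 -9.95014198e-02] [[ 0.3 -0.8]
 [ 0.2 -0.4]
 [-0.5 -0.1]
 [ 1.4  1. ]
 [ 0.9 -0.5]
 [ 0.4  0.8]
 [ 0.7 -1. ]
 [-1.1 -0.8]]
0 [724.  -21.9  58.5] [array([317.9, 140.4]), array([291.6, 284.3])]
30 [713.8 -20.9  86.7] [array([318.2, 141.6]), array([290.1, 276.6])]
```

```bash
python3 -m inch '[{"gripper":0.04,"tx":0.02,"ty":-0.005,"tz":0,"spin":0},{"gripper":0.04,"tx":0.04,"ty":-0.01,"tz":0,"spin":0},{"gripper":0.04,"tx":0.04,"ty":-0.015,"tz":0,"spin":0},{"gripper":0.04,"tx":0.045,"ty":-0.02,"tz":0,"spin":0},{"gripper":0.04,"tx":0.045,"ty":-0.025,"tz":0,"spin":0},{"gripper":0.04,"tx":0.045,"ty":-0.025,"tz":0,"spin":0},{"gripper":0.04,"tx":0.035,"ty":-0.025,"tz":0,"spin":0},{"gripper":0.04,"tx":0.013,"ty":-0.01,"tz":0,"spin":0}]' 20
python3 -m inch '[{"gripper":0.04,"tx":0,"ty":0,"tz":0,"spin":-8.55},{"gripper":0.04,"tx":0,"ty":0,"tz":0,"spin":-8.55},{"gripper":0.04,"tx":0,"ty":0,"tz":0,"spin":-8.55},{"gripper":0.04,"tx":0,"ty":0,"tz":0,"spin":-8.55},{"gripper":0.04,"tx":0,"ty":0,"tz":0,"spin":-8.55},{"gripper":0.04,"tx":0,"ty":0,"tz":0,"spin":-8.55},{"gripper":0.04,"tx":0,"ty":0,"tz":0,"spin":-8.55},{"gripper":0.04,"tx":0,"ty":0,"tz":0,"spin":-8.55}]' 20
python3 -m inch '[{"gripper":0.04,"tx":0,"ty":0,"tz":0,"spin":-8.55},{"gripper":0.04,"tx":0,"ty":0,"tz":0,"spin":-8.55},{"gripper":0.04,"tx":0,"ty":0,"tz":0,"spin":-8.55},{"gripper":0.04,"tx":0,"ty":0,"tz":0,"spin":0},{"gripper":0.04,"tx":0,"ty":0,"tz":0,"spin":0},{"gripper":0.04,"tx":0,"ty":0,"tz":0,"spin":0},{"gripper":0.04,"tx":0,"ty":0,"tz":0,"spin":0},{"gripper":0.04,"tx":0,"ty":0,"tz":0,"spin":0}]' 20
python3 -c "
from h import *
print(sense()['qpos'])"
```

```text
clock: 49.1
eef_pos: [714.5, -20.1, 163.2]
tcp_rot: [-3.141, -0.001, 0.002]
contact_force: [-0.3, -0.1, -0.1]
opening: 0.467
clock: 49.9
eef_pos: [711.4, -22.6, 163.4]
tcp_rot: [-3.141, 0.0, 1.2]
contact_force: [0.7, 0.3, 0.2]
opening: 0.469
clock: 50.7
eef_pos: [711.5, -22.9, 163.7]
tcp_rot: [3.142, 0.0, 1.64]
contact_force: [-0.6, -0.3, -0.7]
opening: 0.469
[-3.42010272e-02  5.47129129e-01  1.48588208e+00 -3.19394878e-05
  1.10854702e+00 -1.03699713e-01]
```

```bash
python3 -m inch '[{"gripper":0.04,"tx":0.0014,"ty":0.003,"tz":0.01,"spin":0},{"gripper":0.04,"tx":0,"ty":0,"tz":0.02,"spin":0},{"gripper":0.04,"tx":0,"ty":0,"tz":0.02,"spin":0},{"gripper":0.04,"tx":0,"ty":0,"tz":0.01,"spin":0},{"gripper":0.04,"tx":0,"ty":0,"tz":0.003,"spin":0},{"gripper":0.04,"tx":0,"ty":0,"tz":0,"spin":0},{"gripper":0.04,"tx":0,"ty":0,"tz":0,"spin":0},{"gripper":0.04,"tx":0,"ty":0,"tz":0,"spin":0}]' 20
python3 - <<'E'
from h import *
fs={c:save(c,c+'11') for c in('top','scene')}
a=fs['top']['pixels'][80:270,240:390];b=fs['scene']['pixels'][200:330,220:340]
cv2.imwrite('pics/c11.png',np.hstack([cv2.resize(x[:,:,::-1],(395,500),interpolation=cv2.INTER_CUBIC) for x in(a,b)]))
E
```

```text
clock: 51.5
eef_pos: [715.1, -21.3, 101.8]
tcp_rot: [3.14, 0.0, 1.641]
contact_force: [0.1, 0.3, 0.3]
opening: 0.466
```

View pics/c11.png

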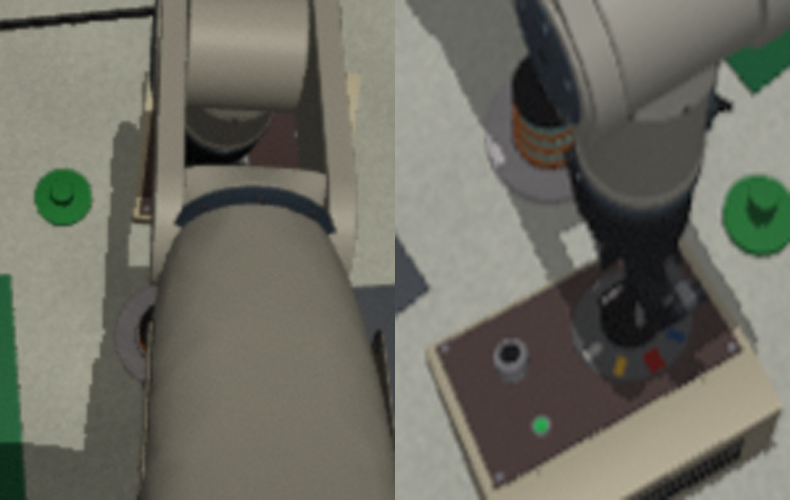

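```bash
python3 -m inch '[{"gripper":0.04,"tx":0,"ty":0,"tz":0.003,"spin":0},{"gripper":0.04,"tx":0,"ty":0,"tz":0.003,"spin":0},{"gripper":0.04,"tx":0,"ty":0,"tz":0.003,"spin":0},{"gripper":0.04,"tx":0,"ty":0,"tz":0.003,"spin":0},{"gripper":0.04,"tx":0,"ty":0,"tz":0,"spin":0},{"gripper":0.04,"tx":0,"ty":0,"tz":0,"spin":0},{"gripper":0.04,"tx":0,"ty":0,"tz":0,"spin":0},{"gripper":0.04,"tx":0,"ty":0,"tz":0,"spin":0}]' 20
python3 -m inch '[{"gripper":0.04,"tx":0,"ty":0,"tz":0.003,"spin":0},{"gripper":0.04,"tx":0,"ty":0,"tz":0.003,"spin":0},{"gripper":0.04,"tx":0,"ty":0,"tz":0.002,"spin":0},{"gripper":0.04,"tx":0,"ty":0,"tz":0,"spin":0},{"gripper":0.04,"tx":0,"ty":0,"tz":0,"spin":0},{"gripper":0.04,"tx":0,"ty":0,"tz":0,"spin":0},{"gripper":0.04,"tx":0,"ty":0,"tz":0,"spin":0},{"gripper":0.04,"tx":0,"ty":0,"tz":0,"spin":0}]' 20
```

```text
clock: 52.4
eef_pos: [714.6, -21.3, 88.8]
tcp_rot: [3.141, 0.0, 1.641]
contact_force: [0.1, 0.6, 0.0]
opening: 0.466
clock: 53.2
eef_pos: [714.5, -21.3, 80.8]
tcp_rot: [3.141, 0.0, 1.641]
contact_force: [-0.2, -0.4, -0.3]
opening: 0.468
```

Now close gently.

```bash
python3 -m inch '[{"gripper":0.03,"tx":0,"ty":0,"tz":0,"spin":0},{"gripper":0.025,"tx":0,"ty":0,"tz":0,"spin":0},{"gripper":0.02,"tx":0,"ty":0,"tz":0,"spin":0},{"gripper":0.016,"tx":0,"ty":0,"tz":0,"spin":0},{"gripper":0.013,"tx":0,"ty":0,"tz":0,"spin":0},{"gripper":0.013,"tx":0,"ty":0,"tz":0,"spin":0},{"gripper":0.013,"tx":0,"ty":0,"tz":0,"spin":0},{"gripper":0.013,"tx":0,"ty":0,"tz":0,"spin":0}]' 20
```

```text
clock: 54.0
eef_pos: [713.6, -21.3, 80.7]
tcp_rot: [-3.14, -0.0, 1.641]
contact_force: [-5.6, -1.1, 4.4]
opening: 0.217
```

```bash
python3 -m inch '[{"gripper":0.013,"tx":0,"ty":0,"tz":0,"spin":-5},{"gripper":0.013,"tx":0,"ty":0,"tz":0,"spin":-5},{"gripper":0.013,"tx":0,"ty":0,"tz":0,"spin":-5},{"gripper":0.013,"tx":0,"ty":0,"tz":0,"spin":-5},{"gripper":0.013,"tx":0,"ty":0,"tz":0,"spin":-5},{"gripper":0.013,"tx":0,"ty":0,"tz":0,"spin":-5},{"gripper":0.013,"tx":0,"ty":0,"tz":0,"spin":-5},{"gripper":0.013,"tx":0,"ty":0,"tz":0,"spin":-5}]' 20
python3 -c "
from h import *
print(sense()['wrist_torque']);f=save('scene','s12')
p=f['pixels'][200:330,220:360]
cv2.imwrite('pics/s12c.png',cv2.resize(p[:,:,::-1],None,fx=4.5,fy=4.5,interpolation=cv2.INTER_CUBIC))"
```

```text
clock: 54.8
eef_pos: [713.9, -21.2, 81.1]
tcp_rot: [-3.141, -0.001, 2.343]
contact_force: [-5.5, -1.1, 7.1]
opening: 0.193
[-0.03547257  0.73030393 -0.03216371]
```

View pics/s12c.png

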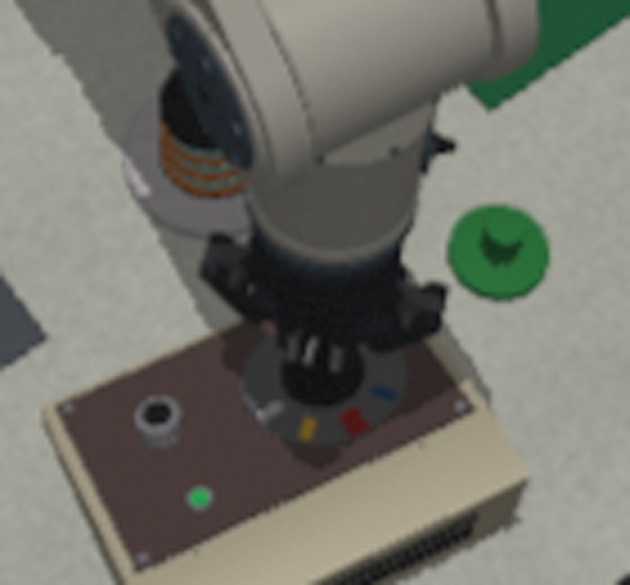

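```bash
python3 -m inch '[{"gripper":0.013,"tx":0,"ty":0,"tz":0,"spin":-5},{"gripper":0.013,"tx":0,"ty":0,"tz":0,"spin":-5},{"gripper":0.013,"tx":0,"ty":0,"tz":0,"spin":-5},{"gripper":0.013,"tx":0,"ty":0,"tz":0,"spin":-5},{"gripper":0.013,"tx":0,"ty":0,"tz":0,"spin":-5},{"gripper":0.013,"tx":0,"ty":0,"tz":0,"spin":-5},{"gripper":0.013,"tx":0,"ty":0,"tz":0,"spin":-5},{"gripper":0.013,"tx":0,"ty":0,"tz":0,"spin":-5}]' 20
python3 -m inch '[{"gripper":0.013,"tx":0,"ty":0,"tz":0,"spin":-0.2},{"gripper":0.013,"tx":0,"ty":0,"tz":0,"spin":0},{"gripper":0.013,"tx":0,"ty":0,"tz":0,"spin":0},{"gripper":0.013,"tx":0,"ty":0,"tz":0,"spin":0},{"gripper":0.013,"tx":0,"ty":0,"tz":0,"spin":0},{"gripper":0.013,"tx":0,"ty":0,"tz":0,"spin":0},{"gripper":0.013,"tx":0,"ty":0,"tz":0,"spin":0},{"gripper":0.013,"tx":0,"ty":0,"tz":0,"spin":0}]' 20
```

```text
clock: 55.65
eef_pos: [714.3, -21.0, 81.0]
tcp_rot: [3.141, -0.0, 3.041]
contact_force: [-2.2, 0.3, 2.7]
opening: 0.157
clock: 56.45
eef_pos: [714.3, -21.0, 80.9]
tcp_rot: [3.141, -0.0, 3.039]
contact_force: [-3.8, 1.7, 5.1]
opening: 0.158
```

```bash
python3 -m inch '[{"gripper":0.03,"tx":0,"ty":0,"tz":0,"spin":0},{"gripper":0.04,"tx":0,"ty":0,"tz":0,"spin":0},{"gripper":0.04,"tx":0,"ty":0,"tz":0,"spin":0},{"gripper":0.04,"tx":0,"ty":0,"tz":-0.01,"spin":0},{"gripper":0.04,"tx":0,"ty":0,"tz":-0.03,"spin":0},{"gripper":0.04,"tx":0,"ty":0,"tz":-0.04,"spin":0},{"gripper":0.04,"tx":0,"ty":0,"tz":-0.04,"spin":0},{"gripper":0.04,"tx":0,"ty":0,"tz":0,"spin":0}]' 20
python3 -m inch '[{"gripper":0.04,"tx":0,"ty":-0.02,"tz":0,"spin":0},{"gripper":0.04,"tx":0.02,"ty":-0.045,"tz":0,"spin":0},{"gripper":0.04,"tx":0.04,"ty":-0.045,"tz":0,"spin":0},{"gripper":0.04,"tx":0.045,"ty":-0.045,"tz":0,"spin":0},{"gripper":0.04,"tx":0.045,"ty":-0.045,"tz":0,"spin":0},{"gripper":0.04,"tx":0.045,"ty":-0.02,"tz":0,"spin":0},{"gripper":0.04,"tx":0.045,"ty":0,"tz":0,"spin":0},{"gripper":0.04,"tx":0.03,"ty":0,"tz":0,"spin":0}]' 20
python3 - <<'E'
from h import *
fs={c:save(c,c+'13') for c in('top','scene')}
a=fs['top']['pixels'][80:270,240:390];b=fs['scene']['pixels'][180:350,200:350]
cv2.imwrite('pics/c13.png',np.hstack([cv2.resize(x[:,:,::-1],(395,500),interpolation=cv2.INTER_CUBIC) for x in(a,b)]))
E
```

```text
clock: 57.25
eef_pos: [718.1, -21.5, 208.4]
tcp_rot: [3.141, 0.011, 3.041]
contact_force: [0.5, -0.4, 1.8]
opening: 0.472
clock: 58.05
eef_pos: [448.1, -189.5, 199.4]
tcp_rot: [3.141, -0.003, 3.039]
contact_force: [0.5, 0.4, 0.2]
opening: 0.467
```

View pics/c13.png

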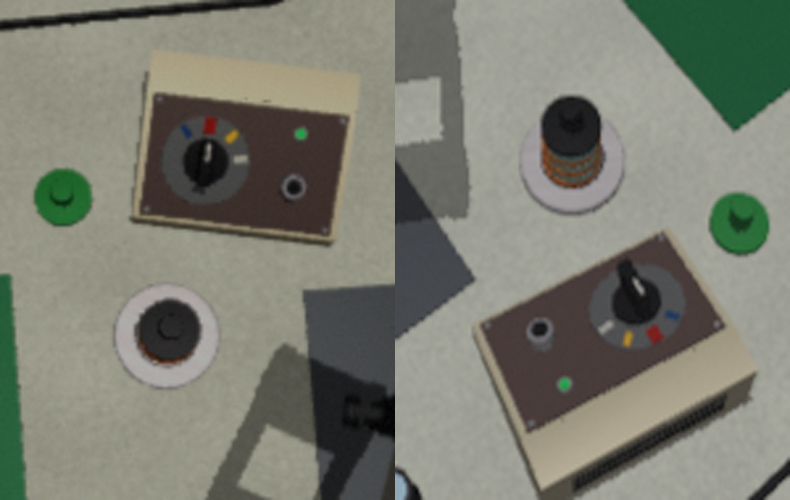

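View pics/scene13.png

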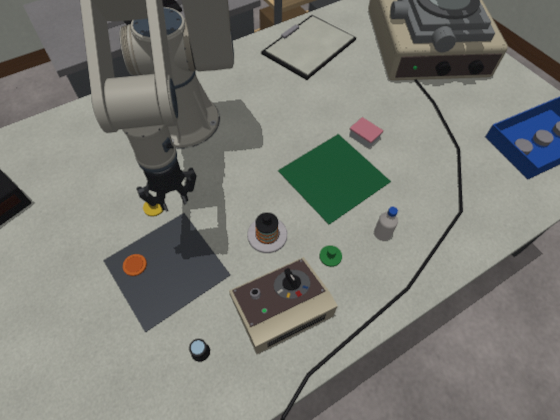

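```bash
python3 -c "
from h import *
s=sense();print(s['clock'],s['contact_force'],s['qvel'].round(3));print(sign_off())"
```

```text
58.15 [ 0.19803392  0.16799428 -0.18047242] [ 0.024  0.046 -0.091  0.008 -0.021  0.019]
the job is handed in; nothing more can be done
None
```

The pack is closed, the lamp unit's selector is at off, and I handed the job in at about 58 s of the 210 s allowed.

- **Pack:** Only three flats were present. From the plate up it runs spacer, flat, spacer, flat, spacer, flat, then the black cover with its knob up.
- **Spare spacer:** The fourth spacer was left where it lay on the grey mat.
- **Selector:** I turned it from white to the red mark only after the cover was on.

**Last checks**
- **Centring:** By camera the discs and cover lie mostly within 1–2 mm of the plate centre. A few single-camera readings were off by more. The top view put the third spacer 2.4 mm off in x, where the scene camera showed it centred. The scene-camera network put the cover about 7 mm off in y, where the top view had it at (542, 14) against the plate at (541.5, 14.3). In the pictures the stack and cover look straight.
- **Selector position:** The last pictures show the pointer on red. I judged this by eye and did not measure the angle.
- **Bystanders:** The bottle, box and magnifier look unmoved in the last picture.
- **Upsets:** I saw no grip slip, no disc knocked aside and no high forces.
- **Arm at hand-in:** It was clear of everything, though its joints were still settling very slightly (up to 0.09 rad/s).

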